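Press a swatch tile onto its cork backing

TASK

The cork in the bed of the weight press has been glued: lay the swatch tile on it face up, squarely between the corner cleats, and press it down until it sits level. Then take the press arm by its ball and lower it gently, without letting it drop, until it rests level on the tile, and load it with every slotted weight on the table: slide each sideways onto the stem, fully home and lying flat, with its slot turned about a quarter turn or more away from all the other slots. Leave the jars and the other things standing where they are.

Things in the scene. Friction and masses are not known exactly. Their poses are not given: they have to be found in the camera images.
- press: lever-arm weight press, fixed to the table: wooden base (x -60 to 60, y -150 to 160 mm, 24 mm high) with a cork bed, steel hinge cheeks (y 82 to 118 mm, 100 mm high), an upright stop for the raised arm (y 150 mm, 144 mm high) and the hinged arm. Origin on the table under the middle of the bed; y runs from the bed to the hinge, z up
- bed (a point): middle of the cork's surface in the press bed, 27 mm above the table, axes as the press. Brass cleats 5 mm higher than the cork frame the corners of a place of 70 x 108 mm (x, y) for the tile; the middle 60 mm of each long side (x = +-35 mm) is open, for fingers
- press_arm (a joint): angle of the press arm: 0 = level, its foot on the tile on the cork; grows as the arm is raised; tipped back past upright, 1.6 to 1.9, at the start; stop at 1.92, without tile -0.12. A bar 28 mm wide, 12 thick, 220 long from the hinge, 0.45 kg; foot 100 mm from the hinge, over the bed's middle. Hinge friction is low (0.25 Nm): let go half way, it falls
- hinge_pin (a point): point on the hinge axis (which lies along the press's x), in the middle of the arm, 85 mm above the table and at y = 100 mm of the press; axes of the arm (those of the press when the arm is level)
- pan (a point): middle of the top of the round steel pan, 56 mm across, near the arm's free end, at (0, -200, 10) mm from the hinge in the arm's axes. The stem, 10 mm thick, stands on it along this point's z, free for 48 mm up to the ball; weights lie on the pan round the stem
- ball (a point): centre of the black ball, 22 mm across, at the top of the stem, 57.5 mm above the pan (its top 68.5 mm above it): the arm's handle, and too big for a weight's slot. While the arm is raised it is on the far side of the hinge from the bed, about 0.27 m above the table
- tile: white ceramic swatch tile with rows of small colour spots, 66 x 104 x 12 mm (x, y, z), 0.14 to 0.24 kg, lying face up; origin in the middle of its underside
- weight1: slotted steel weight, one of up to four alike (0.2 to 0.33 kg), lying on the table: a disc 76 mm across, 10 mm thick, both faces alike. Two flats 66 mm apart at y = +-33 mm, the place to grip it. A slot 14 mm wide runs from the rim at +x to 9 mm beyond the centre, its mouth flared to 21 mm. Origin at the middle of the disc, half way up; +x points out of the slot's mouth, z is the disc's axis
- weight1_mouth (a point): point of weight1 in the middle of its slot's mouth, on the rim, 38 mm from its centre along its +x
- weight2: slotted steel weight, one of up to four alike (0.2 to 0.33 kg), lying on the table: a disc 76 mm across, 10 mm thick, both faces alike. Two flats 66 mm apart at y = +-33 mm, the place to grip it. A slot 14 mm wide runs from the rim at +x to 9 mm beyond the centre, its mouth flared to 21 mm. Origin at the middle of the disc, half way up; +x points out of the slot's mouth, z is the disc's axis
- weight2_mouth (a point): point of weight2 in the middle of its slot's mouth, on the rim, 38 mm from its centre along its +x
- weight3: slotted steel weight, one of up to four alike (0.2 to 0.33 kg), lying on the table: a disc 76 mm across, 10 mm thick, both faces alike. Two flats 66 mm apart at y = +-33 mm, the place to grip it. A slot 14 mm wide runs from the rim at +x to 9 mm beyond the centre, its mouth flared to 21 mm. Origin at the middle of the disc, half way up; +x points out of the slot's mouth, z is the disc's axis
- weight3_mouth (a point): point of weight3 in the middle of its slot's mouth, on the rim, 38 mm from its centre along its +x
- weight4: slotted steel weight, one of up to four alike (0.2 to 0.33 kg), lying on the table: a disc 76 mm across, 10 mm thick, both faces alike. Two flats 66 mm apart at y = +-33 mm, the place to grip it. A slot 14 mm wide runs from the rim at +x to 9 mm beyond the centre, its mouth flared to 21 mm. Origin at the middle of the disc, half way up; +x points out of the slot's mouth, z is the disc's axis
- weight4_mouth (a point): point of weight4 in the middle of its slot's mouth, on the rim, 38 mm from its centre along its +x
- jar1: closed glass jar of pigment with a brass-coloured lid, 45 mm across and 50 mm tall, loose; origin in the middle of its underside; to be left alone
- jar2: closed glass jar of pigment with a brass-coloured lid, 45 mm across and 50 mm tall, loose; origin in the middle of its underside; to be left alone
- jar3: closed glass jar of pigment with a brass-coloured lid, 45 mm across and 50 mm tall, loose; origin in the middle of its underside; to be left alone
- jar4: closed glass jar of pigment with a brass-coloured lid, 45 mm across and 50 mm tall, loose; origin in the middle of its underside; to be left alone
- tumbler: empty steel tumbler, 68 mm across, 72 mm tall; origin in the middle of its underside; to be left alone
- mortar: white ceramic mortar bowl, 76 mm across, 42 mm tall; origin in the middle of its underside; to be left alone
- muller: standing wooden muller (rubbing stamp), 44 mm across, 68 mm tall; origin in the middle of its underside; to be left alone
Things that resemble listed ones, but are neither listed nor needed, are in the scene too. Leave any black or red look-alike of the weight1 alone.

How it is judged:
By the outcome, as a careful person would: the job done as asked, in the order asked, and still so for the second after the job is handed in, with the robot touching nothing.
Of weight1, weight2, weight3, weight4 only 3 to 4 are there at a start; the rules pass over those that are not, and their reading is None.
At some moment in a run one of weight1, weight2, weight3, weight4 may be knocked a few centimetres aside while the robot is not near it.
It also fails if it takes over 208 s, if anything falls off the work surface, if the arm or the gripper's body presses on something with over 40 N, if the wrist force passes 120 N, or if a joint passes its speed limit or range.

ROBOT

A 6-joint arm with a two-finger parallel gripper is mounted at the origin on the work surface. World frame = base frame: x ahead of the robot, y to its left, z up, the work surface at z = 0. Lengths are in mm, angles in rad, forces in N, time in s.
With the tool pointing down it reaches from about 350 to 775 mm from the base axis. Payload 7.3 kg.
Tool frame: the origin (TCP) lies at the centre of the arm's flange, where the gripper is bolted on; the fingertips stand 178 mm ahead of it and the grasp point (between the pads) lies 159 mm ahead of it; z points along the fingers, y is the direction in which the jaws open and shut (so a half turn about z gives the same grasp; the last joint's range is limited). The gripper opens to 92 mm and grips with 3 to 60 N. Pads are 19 mm wide; open, the fingers measure 130 mm over their backs; the gripper's body (75 mm by 190 mm) begins 47 mm behind the grasp point.
Start: joints at [1.123, 0.342, 1.524, -0, 1.275, -0.146], TCP at [156.029, 501.281, 404.741] pointing down, gripper open.
Joint ranges: [-2.53, 2.53], [-0.77, 2.02], [0.04, 2.7], [-1, 4.14], [0.28, 2.66], [-3.11, 3.11]. Speed limits (rad/s): [2.57, 2.57, 3.14, 3.14, 3.14, 3.14].

INTERFACE

Orientations are given as [roll, pitch, yaw] about the fixed x, y, z axes, in that order (R = Rz(yaw) Ry(pitch) Rx(roll)).
In Python, from plant import get_obs, capture, close_job gives the robot as it stands. The module is installed in compiled form; this text tells all that it offers.
- The arm moves only by the shell command python3 -m pendant 'ROWS'. ROWS is JSON, a list of rows, each a list of 3 entries, a list of its own where there are three numbers: the shift along the tool's x, y, z in m, then the turn, a rotation vector about the tool's x, y, z in rad, then the finger opening in m, from 0 to 0.0918. In form: [[[tx, ty, tz], [wx, wy, wz], fingers], ...]. A call has 1 to 10 rows; each row is the pose to reach, as a shift and turn from the pose commanded when the call began, along the tool's axes at that moment; what a row does not reach only later rows make up. A row lasts 1/12 s, in which the tool goes at most 41.7 mm and 7.16 degrees, less where a joint would pass 70% of its speed; a pose out of reach is approached as far as the arm can. A call with a gripper value outside its range is refused whole. The fingers move at their own pace and stop on an object; the grip force is fixed at half the most. Time passes only in rows, so rows that repeat a pose let the fingers close. It gives the time, the measured TCP pose, the force and the opening at its end, in the units of the state.
- get_obs(): the state, without advancing time (a new reading comes with each control period).
- capture(name): name is "scene" or "top" or "wrist"; returns a dict with "color" (480x640x3 uint8, red, green, blue), "mtx" (3x3 intrinsics, pixels), "dist" ([k1, k2, p1, p2, k3] as OpenCV has them; the pictures are not rectified), "rvec" (rotation vector, rad) and "tvec" (3), from world to camera coordinates, as OpenCV has them. Camera axes: x right, y down, z forward; pixel columns grow to the right and rows downward; lengths in mm; the calibration is good to about 2 mm. A picture is of the moment at which its call begins. There is no depth.
- close_job(): hands the job in, once; it reports no verdict.
The state is a dict: "time": time; "joint_positions": joint angles; "dq": joint speeds; "tau": joint torques, N m; "tool_pos": TCP position; "tcp_rot": TCP orientation; "contact_force": force on the tool from outside, world axes, zero at the start; "moment": the same for the moment, N m; "grip_width": finger opening in mm.
Only numpy, scipy, OpenCV 4.12 (cv2) and the standard library are available. Lean on these libraries where they do the work, as an engineer would, in place of code of your own. Each camera call takes 0.05 s, during which the arm holds its last target. There are 200 camera calls.

## Working session

There is one attempt and no reset: what is moved stays moved. The work goes in short steps, Python scripts to look and compute and a shell command to move; the robot and the scene stay as the last step left them, time stands still between calls to the robot, and variables do not carry over. Pictures are saved under pics/ and viewed, about 12 in all and at most 16, crops included, and the job is handed in when it is done.

```bash
mkdir -p pics
python3 - <<'E'
from plant import get_obs, capture
import cv2,pickle
o=get_obs();print(o)
for n in("scene","top","wrist"):
    c=capture(n);pickle.dump(c,open(f'pics/{n}0.pkl','wb'));cv2.imwrite(f'pics/{n}0.png',c['color'][:,:,::-1])
    print(n,c['mtx'].tolist(),c['dist'],c['rvec'],c['tvec'])
E
```

```text
{'time': 0.0, 'joint_positions': array([ 1.12300425e+00,  3.42741084e-01,  1.52498591e+00, -4.74248072e-05,
        1.27538805e+00, -1.45990894e-01]), 'dq': array([ 3.88374061e-04, -7.57768490e-04, -2.74458250e-04, -3.62687497e-05,
       -6.48101871e-05,  2.22611054e-03]), 'tau': array([ 7.98252240e-04, -4.31248248e+01, -2.44223696e+01,  7.17568165e-02,
        5.58746082e-02, -8.15874114e-05]), 'tool_pos': array([155.97798108, 501.16598411, 404.04607746]), 'tcp_rot': array([-3.14007986e+00, -1.76599930e-04,  2.83980518e+00]), 'contact_force': array([-0.63090004,  0.00362346, -0.00321135]), 'moment': array([0.00892027, 0.04154148, 0.06234433]), 'grip_width': 92.29981921630015}
scene [[501.02113541116495, 0.0, 320.80338904573085], [0.0, 501.02113541116495, 236.62165650848368], [0.0, 0.0, 1.0]] [-0.01283873  0.          0.          0.          0.        ] [ 2.01028798  1.31484945 -0.56659614] [-126.02799889 -200.78853913 1703.89345486]
top [[436.5222763688667, 0.0, 322.6760658056901], [0.0, 436.5222763688667, 238.36164889451584], [0.0, 0.0, 1.0]] [-0.08886344  0.          0.          0.          0.        ] [ 2.17014937 -2.1468441   0.11402431] [ -50.88816695  456.1003493  1082.34041841]
wrist [[334.413978338738, 0.0, 317.34375649528897], [0.0, 334.413978338738, 237.94141113892925], [0.0, 0.0, 1.0]] [-0.02653004  0.          0.          0.          0.        ] [-2.3502421  -1.72795102 -0.22929562] [-523.69663386  -32.2220178   389.80425424]
```

View pics/top0.png

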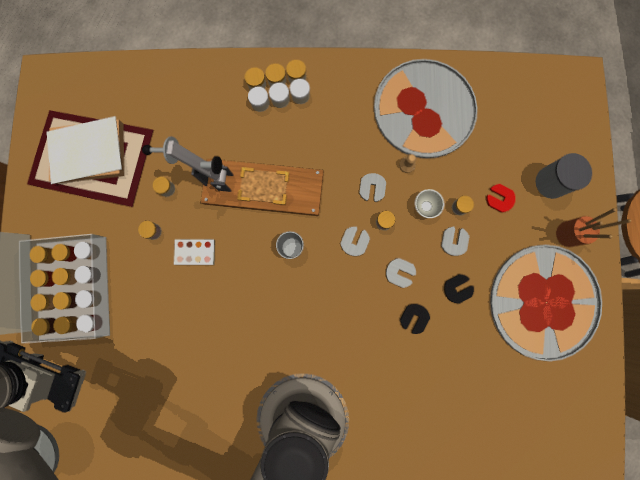

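View pics/scene0.png

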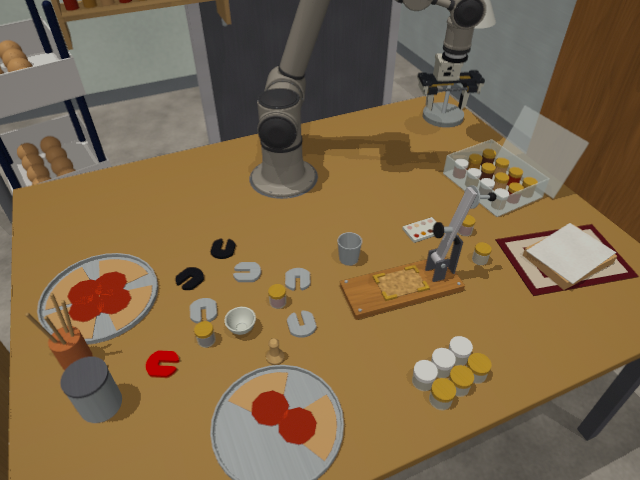

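```bash
cat > h.py <<'E'
import numpy as np,cv2,pickle
from scipy.spatial.transform import Rotation as R
def load(n): return pickle.load(open(f'pics/{n}.pkl','rb'))
def snap(cam,n):
    from plant import capture
    c=capture(cam);pickle.dump(c,open(f'pics/{n}.pkl','wb'));return c
def proj(c,P): return cv2.projectPoints(np.float64(P).reshape(-1,3),c['rvec'],c['tvec'],c['mtx'],c['dist'])[0].reshape(-1,2)
def w(c,uv,z):
    uv=np.float64(uv).reshape(-1,1,2);z=np.broadcast_to(z,len(uv))
    d=cv2.undistortPoints(uv,c['mtx'],c['dist']).reshape(-1,2);d=np.c_[d,np.ones(len(d))]
    M=cv2.Rodrigues(c['rvec'])[0];o=-M.T@c['tvec'].ravel();d=d@M
    return o+d*((z-o[2])/d[:,2])[:,None]
def tri(views):  # [(cam,uv),...] -> 3D, least squares
    A=[];b=[]
    for c,uv in views:
        p=w(c,uv,0.)[0];q=w(c,uv,300.)[0];d=(q-p)/np.linalg.norm(q-p);K=np.eye(3)-np.outer(d,d);A.append(K);b.append(K@p)
    s=np.linalg.lstsq(np.vstack(A),np.hstack(b),rcond=None);return s[0]
def crop(c,n,x0,y0,x1,y1,s):
    im=cv2.resize(c['color'][y0:y1,x0:x1],None,fx=s,fy=s,interpolation=cv2.INTER_CUBIC)
    cv2.imwrite(f'pics/{n}.png',im[:,:,::-1])
E
python3 - <<'E'
from h import *
c=load('top0');print(w(c,[[373,188],[355,241],[401,273],[456,241]],10).round())
print(w(c,[[194,252],[264,186],[177,148]],[12,27,270]).round())
crop(c,'c1',140,130,330,270,4.2)
crop(c,'c2',330,160,490,300,4)
E
```

```text
[[ 592. -176.   10.]
 [ 452. -129.   10.]
 [ 371. -247.   10.]
 [ 455. -391.   10.]]
[[419. 287.  12.]
 [591. 107.  27.]
 [613. 254. 270.]]
```

View pics/c1.png

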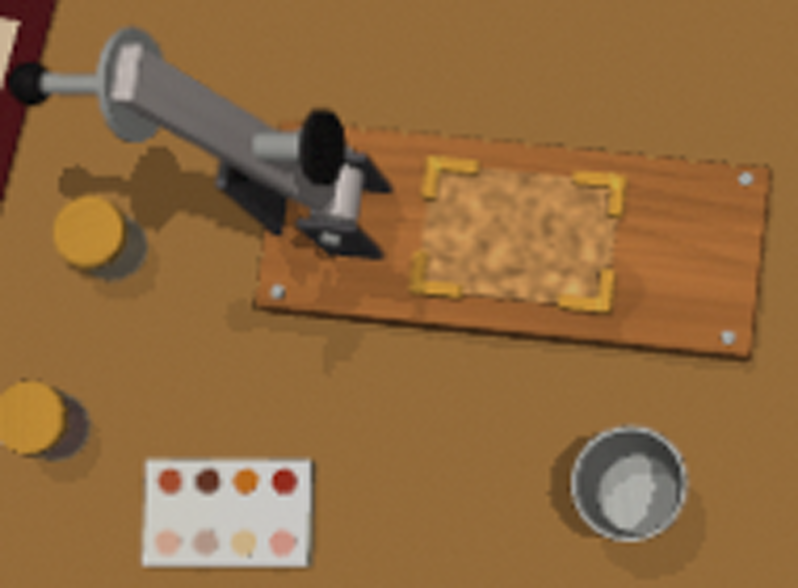

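View pics/c2.png

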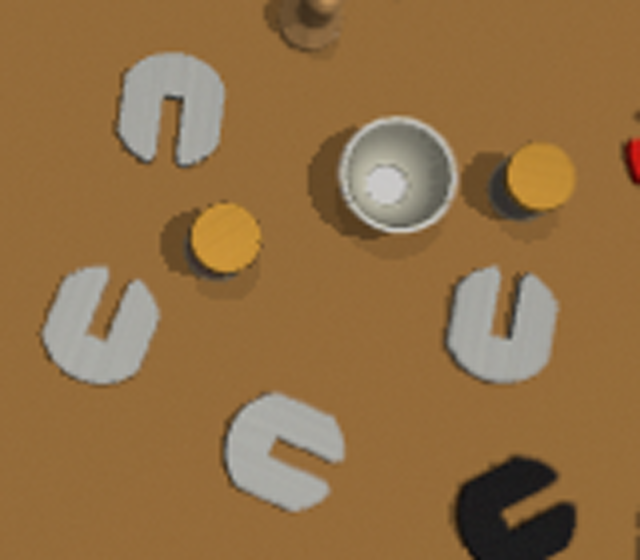

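Top view: four steel weights at pixels (373,188), (355,241), (401,273), (456,241). The look-alikes are black at (415,319) and (458,289), and red at (501,198). The tile is the small spotted one at (194,252), not the slab on the book pile at (85,150). The cork with its cleats is centred at about (263,186), with the hinge to its left.

```bash
cat >> h.py <<'E'
from scipy.optimize import minimize
def wpoly():
    a=np.linspace(0,2*np.pi,120);p=np.c_[38*np.cos(a),np.clip(38*np.sin(a),-33,33)]
    p=p[(p[:,0]<0)|(abs(p[:,1])>10.5)]
    i=np.argsort(np.mod(np.arctan2(p[:,1],p[:,0]),2*np.pi));p=p[i]
    return np.vstack([p,[[36.5,-10.5],[31,-7],[-9,-7],[-9,7],[31,7],[36.5,10.5]]])
TILE=np.float64([[-33,-52],[33,-52],[33,52],[-33,52]])
def fit(c,poly,z,x,y,yaws,S=4,rad=34,sat=45,val=95,light=0):
    u,v=proj(c,[[x,y,z]])[0].astype(int);x0,y0=max(u-rad,0),max(v-rad,0)
    im=cv2.resize(c['color'][y0:v+rad,x0:u+rad],None,fx=S,fy=S,interpolation=cv2.INTER_CUBIC)
    hsv=cv2.cvtColor(im,cv2.COLOR_RGB2HSV);m=((hsv[...,1]<sat)&(hsv[...,2]>val)).astype(np.uint8)
    n,l,st,_=cv2.connectedComponentsWithStats(m)
    if light: m=cv2.fillPoly(m*0,cv2.findContours(m,0,2)[0],1)
    m=cv2.GaussianBlur(m.astype(np.float32),(0,0),S)
    def cost(q):
        a=q[2];M=np.array([[np.cos(a),-np.sin(a)],[np.sin(a),np.cos(a)]])
        P=poly@M.T+q[:2];uv=(proj(c,np.c_[P,np.full(len(P),z)])-[x0-.5,y0-.5])*S-.5
        r=cv2.fillPoly(np.zeros(m.shape,np.float32),[np.round(uv*16).astype(np.int32)],1,cv2.LINE_AA,4)
        return float(((cv2.GaussianBlur(r,(0,0),S)-m)**2).sum()/(m.sum()+1))
    best=min((minimize(cost,[x,y,a],method='Nelder-Mead',options=dict(initial_simplex=np.array([[x-8,y-8,a-.25],[x+10,y-5,a],[x,y+10,a],[x,y,a+.35]]),maxiter=150)) for a in yaws),key=lambda r:r.fun)
    return best.x,best.fun
def ik6(x,y,yaw): # last joint for tool-down pose
    q=np.arctan2(y,x)+np.pi/2-yaw;return (q+np.pi)%(2*np.pi)-np.pi
E
python3 - <<'E'
from h import *
c=load('top0');Y=np.arange(-3,3.1,.75)
for p in [(592,-176),(452,-129),(371,-247),(455,-391)]:
    q,f=fit(c,wpoly(),10,*p,Y);print('w',q.round(2),round(f,3))
q,f=fit(c,TILE,12,419,287,[-.3,0,.3],light=1);print('tile',q.round(2),round(f,3))
cl=np.array([[428,158],[623,178],[610,310],[413,290]])/4.2+[140,130]
P=w(c,cl,32);print(P.round(),'mid',P.mean(0));print(np.linalg.norm(np.diff(P,axis=0,append=P[:1]),axis=1))
sc=np.array([[768,168],[750,352],[255,303]])/4.2+[140,130]
B=w(c,sc,24);print('base',B.round());d=(P[0]+P[3]-P[1]-P[2]);print('yaw',np.arctan2(-d[0],d[1]))
d=B[2]-B[1];print('base yaw',np.arctan2(-d[0],d[1]), np.linalg.norm(d))
print('ball top',(np.array([[28,82],[130,84]])/4.2+[140,130]))
crop(load('scene0'),'c3',360,180,500,320,4.2)
E
```

```text
w [ 594.87 -174.34    3.  ] 0.003
w [ 4.5299e+02 -1.2831e+02 -3.6000e-01] 0.015
w [ 372.57 -246.25   -1.98] 0.026
w [ 4.5622e+02 -3.8837e+02 -2.1000e-01] 0.252
tile [4.2031e+02 2.8794e+02 2.0000e-02] 0.002
[[638. 165.  32.]
 [626.  44.  32.]
 [544.  51.  32.]
 [555. 172.  32.]] mid [590.82973271 107.94877401  32.        ]
[121.47915145  82.70570546 121.5069665   83.25257095]
base [[635. -44.  24.]
 [520. -35.  24.]
 [548. 271.  24.]]
yaw -0.09701253331239353
base yaw -0.0915567651221578 307.4288064994129
ball top [[146.66666667 149.52380952]
 [170.95238095 150.        ]]
```

View pics/c3.png

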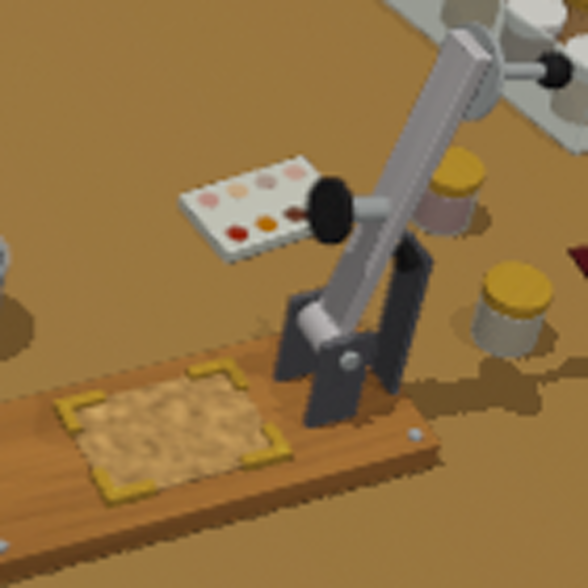

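```bash
cat >> h.py <<'E'
def go(x,y,z,yaw,tilt=0):
    from plant import get_obs
    o=get_obs();A=R.from_euler('xyz',o['tcp_rot']);T=R.from_euler('xyz',[np.pi,tilt,yaw])
    d=A.inv().apply(np.array([x,y,z])-o['tool_pos'])/1e3;r=(A.inv()*T).as_rotvec()
    print('t',round(o['time'],2),'pos',o['tool_pos'].round(1),'rpy',o['tcp_rot'].round(3),'F',o['contact_force'].round(1),'grip',round(o['grip_width'],1))
    print('shift',d.round(4).tolist(),'rot',r.round(4).tolist(),'q6 goal',round(ik6(x,y,yaw),2),'q',o['joint_positions'].round(2))
E
python3 - <<'E'
from h import *
a,b=load('top0'),load('scene0')
p=tri([(a,[146.7,149.5]),(b,[491.7,196.7])]);print('ball',p,proj(a,p)-[146.7,149.5],proj(b,p)-[491.7,196.7])
th=-.093;o=np.array([591,109]);X=np.array([np.cos(th),np.sin(th)]);Y=np.array([-np.sin(th),np.cos(th)])
d=p[:2]-o;print('in press',d@X,d@Y)
go(420,288,300,1.59)
E
```

```text
ball [611.7166333  320.45244975 265.03787556] [[-0.08873042 -0.04595897]] [[-0.08071271  0.02949136]]
in press 0.9903659020678788 212.46255334989596
t 0.15 pos [156.  501.2 404.2] rpy [-3.141 -0.     2.84 ] F [ 0.1 -0.3 -0.1] grip 92.0
shift [-0.3155, -0.125, 0.1043] rot [-0.001, 0.0005, 1.2498] q6 goal 0.58 q [ 1.12  0.34  1.52  0.    1.28 -0.15]
```

```bash
python3 -m pendant '[[[-0.316,-0.125,0],[0,0,1.25],0.0918],[[-0.316,-0.125,0],[0,0,1.25],0.0918],[[-0.316,-0.125,0],[0,0,1.25],0.0918],[[-0.316,-0.125,0],[0,0,1.25],0.0918],[[-0.316,-0.125,0.104],[0,0,1.25],0.0918],[[-0.316,-0.125,0.104],[0,0,1.25],0.0918],[[-0.316,-0.125,0.104],[0,0,1.25],0.0918],[[-0.316,-0.125,0.104],[0,0,1.25],0.0918],[[-0.316,-0.125,0.104],[0,0,1.25],0.0918],[[-0.316,-0.125,0.104],[0,0,1.25],0.0918]]'
python3 -m pendant '[[[0,0,0],[0,0,0],0.0918],[[0,0,0],[0,0,0],0.0918],[[0,0,0],[0,0,0],0.0918]]'
python3 - <<'E'
from h import *
c=snap('wrist','w1');cv2.imwrite('pics/w1.png',c['color'][:,:,::-1])
go(420,288,300,1.59)
q,f=fit(c,TILE,12,420,288,[-.2,0,.2],S=1,rad=170,light=1,sat=60);print(q.round(2),f)
E
```

```text
time: 0.98
tool_pos: [423.4, 284.5, 297.1]
tcp_rot: [-3.138, 0.003, 1.579]
contact_force: [-0.4, -1.1, 0.6]
grip_width: 91.6
time: 1.23
tool_pos: [420.2, 288.5, 301.2]
tcp_rot: [3.141, -0.0, 1.594]
contact_force: [0.3, 0.3, -0.7]
grip_width: 91.9
t 1.28 pos [420.  288.7 301.3] rpy [ 3.141e+00 -1.000e-03  1.594e+00] F [-0.  -0.2 -0.1] grip 91.5
shift [-0.0007, -0.0001, 0.0013] rot [0.0009, -0.0006, 0.0041] q6 goal 0.58 q [0.45 0.42 1.71 0.   1.   0.43]
[421.84 288.73   0.  ] 0.2058228701353073
```

View pics/w1.png

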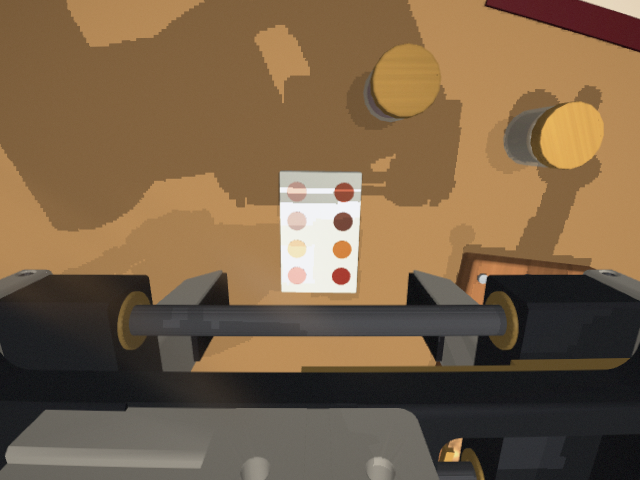

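Run:
```python
from h import *
c=load('w1');P=w(c,[[280,172.5],[361,173.5],[357,293],[280.5,292]],12);print(P.round(1),P.mean(0),np.linalg.norm(np.diff(P,axis=0,append=P[:1]),axis=1))
M=cv2.Rodrigues(c['rvec'])[0];print('cam',-M.T@c['tvec'].ravel(),'axis',M[2])
go(420.5,288.3,181.5,1.585)
```

```text
[[389.4 338.6  12. ]
 [453.5 339.3  12. ]
 [455.8 236.6  12. ]
 [389.1 236.1  12. ]] [421.95892648 287.64766247  12.        ] [ 64.14681261 102.73803711  66.75024497 102.57719115]
cam [418.31143991 358.89274307 280.64402216] axis [ 0.00650549 -0.26311637 -0.96474217]
t 1.28 pos [420.  288.7 301.3] rpy [ 3.141e+00 -1.000e-03  1.594e+00] F [-0.  -0.2 -0.1] grip 91.5
shift [-0.0005, 0.0003, 0.1198] rot [0.0009, -0.0006, 0.0091] q6 goal 0.59 q [0.45 0.42 1.71 0.   1.   0.43]
```

```bash
python3 -m pendant '[[[0,-0.001,0.04],[0,0,0.009],0.0918],[[0,-0.001,0.08],[0,0,0.009],0.0918],[[0,-0.001,0.1],[0,0,0.009],0.0918],[[0,-0.001,0.119],[0,0,0.009],0.0918],[[0,-0.001,0.119],[0,0,0.009],0.0918],[[0,-0.001,0.119],[0,0,0.009],0.06],[[0,-0.001,0.119],[0,0,0.009],0.06],[[0,-0.001,0.119],[0,0,0.009],0.06],[[0,-0.001,0.119],[0,0,0.009],0.06],[[0,-0.001,0.119],[0,0,0.009],0.06]]'
python3 -m pendant '[[[0,0,0],[0,0,0],0.06],[[0,0,0],[0,0,0],0.06],[[0,0,-0.01],[0,0,0],0.06],[[0,0,-0.02],[0,0,0],0.06],[[0,0,-0.04],[0,0,0],0.06],[[0,0,-0.08],[0,0,0],0.06],[[0,0,-0.12],[0,0,0],0.06],[[0,0,-0.12],[0,0,0],0.06],[[0,0,-0.12],[0,0,0],0.06]]'
python3 - <<'E'
from h import *
go(591,108.4,300,1.478)
E
```

```text
time: 2.12
tool_pos: [419.9, 288.3, 182.7]
tcp_rot: [3.139, -0.001, 1.581]
contact_force: [-0.2, 0.2, 3.8]
grip_width: 65.8
time: 2.87
tool_pos: [419.8, 288.1, 304.5]
tcp_rot: [3.137, -0.002, 1.581]
contact_force: [0.1, -0.9, -2.7]
grip_width: 65.5
t 2.87 pos [419.8 288.1 304.5] rpy [ 3.137e+00 -2.000e-03  1.581e+00] F [ 0.1 -0.9 -2.7] grip 65.5
shift [-0.1814, 0.1693, 0.0049] rot [0.0049, -0.0027, 0.1028] q6 goal 0.27 q [0.45 0.42 1.71 0.   1.01 0.44]
```

```bash
for i in 1 2; do python3 -m pendant '[[[0,0,0],[0,0,-1.1],0.06],[[0,0,0],[0,0,-1.1],0.06],[[0,0,0],[0,0,-1.1],0.06],[[0,0,0],[0,0,-1.1],0.06],[[0,0,0],[0,0,-1.1],0.06],[[0,0,0],[0,0,-1.1],0.06],[[0,0,0],[0,0,-1.1],0.06],[[0,0,0],[0,0,-1.1],0.06],[[0,0,0],[0,0,-1.1],0.06]]'; done
python3 -m pendant '[[[0,0,0],[0,0,-0.84],0.06],[[0,0,0],[0,0,-0.84],0.06],[[0,0,0],[0,0,-0.84],0.06],[[0,0,0],[0,0,-0.84],0.06],[[0,0,0],[0,0,-0.84],0.06],[[0,0,0],[0,0,-0.84],0.06],[[0,0,0],[0,0,-0.84],0.06],[[0,0,0],[0,0,-0.84],0.06],[[0,0,0],[0,0,-0.84],0.06]]'
python3 - <<'E'
from h import *
go(591,108.4,300,-1.664)
E
```

```text
time: 3.62
tool_pos: [419.0, 287.6, 300.1]
tcp_rot: [-3.139, -0.002, 2.687]
contact_force: [-0.9, 0.9, -1.9]
grip_width: 65.6
time: 4.37
tool_pos: [418.9, 287.6, 300.1]
tcp_rot: [3.141, -0.004, -2.496]
contact_force: [-0.2, -0.0, -2.1]
grip_width: 65.7
time: 5.12
tool_pos: [419.1, 287.7, 300.6]
tcp_rot: [3.139, -0.001, -1.665]
contact_force: [0.3, -0.2, -1.9]
grip_width: 65.5
t 5.12 pos [419.1 287.7 300.6] rpy [ 3.139e+00 -1.000e-03 -1.665e+00] F [ 0.3 -0.2 -1.9] grip 65.5
shift [0.1623, -0.188, 0.0004] rot [0.0024, -0.0014, -0.0013] q6 goal -2.87 q [ 0.45  0.42  1.72  0.    1.   -2.6 ]
```

```bash
python3 -m pendant '[[[0.04,0,0],[0,0,0],0.06],[[0.08,-0.01,0],[0,0,0],0.06],[[0.12,-0.03,0],[0,0,0],0.06],[[0.15,-0.06,0],[0,0,0],0.06],[[0.162,-0.095,0],[0,0,0],0.06],[[0.162,-0.13,0],[0,0,0],0.06],[[0.162,-0.16,0],[0,0,0],0.06],[[0.162,-0.188,0],[0,0,0],0.06],[[0.162,-0.188,0],[0,0,0],0.06],[[0.162,-0.188,0],[0,0,0],0.06]]'
python3 - <<'E'
from h import *
c=snap('wrist','w2');cv2.imwrite('pics/w2.png',c['color'][:,:,::-1])
go(591,108.4,300,-1.664)
E
```

```text
time: 5.95
tool_pos: [592.4, 109.0, 300.3]
tcp_rot: [3.139, -0.0, -1.666]
contact_force: [-1.2, 0.1, -2.3]
grip_width: 65.6
t 6.0 pos [591.5 109.4 300.4] rpy [ 3.139 -0.    -1.665] F [ 0.1  0.2 -1.3] grip 65.4
shift [0.001, 0.0004, 0.0004] rot [0.0031, -0.0003, -0.0006] q6 goal -2.87 q [ 0.06  0.58  1.45  0.    1.12 -2.99]
```

View pics/w2.png

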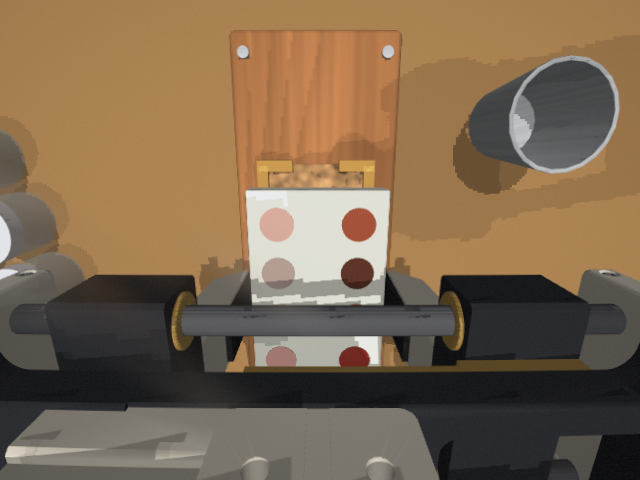

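Run:
```python
from h import *
c=load('w2')
P=w(c,[[247,190.5],[390,189.5]],129.7);print('tile far corners',P.round(1),np.linalg.norm(P[0]-P[1]),P.mean(0))
Q=w(c,[[256.5,161],[375,161],[269,172],[362.5,172]],32);print('cleat outer,inner',Q.round(1),Q[:2].mean(0),Q[2:].mean(0),np.linalg.norm(Q[0]-Q[1]),np.linalg.norm(Q[2]-Q[3]))
S=w(c,[[230,31],[402,31],[242.5,52],[388,52]],24);print('base',S.round(1),np.linalg.norm(S[0]-S[1]))
th=-.093;X=np.array([np.cos(th),np.sin(th)]);Y=np.array([-np.sin(th),np.cos(th)])
d=Q[1]-Q[0];print('yaws',np.arctan2(-d[1],-d[0]),[np.arctan2(-v[1],-v[0]) for v in (S[1]-S[0],P[1]-P[0])])
m=P.mean(0)[:2]+52*Y;print('tile mid',m)
print('place mid from inner',Q[2:].mean(0)[:2]+54*Y,'base',S[:2].mean(0)[:2]+150*Y,'outer',Q[:2].mean(0)[:2]+60.7*Y)
go(591,108.4,300,-1.664)
```

```text
tile far corners [[618.4  54.  129.7]
 [554.5  59.7 129.7]] 64.09903210241714 [586.43570862  56.87542138 129.7       ]
cleat outer,inner [[629.7  43.8  32. ]
 [544.3  52.   32. ]
 [621.8  52.4  32. ]
 [553.9  59.   32. ]] [587.04500118  47.8797166   32.        ] [587.81384203  55.70716243  32.        ] 85.79346167599732 68.22446951370996
base [[637.1 -44.4  24. ]
 [519.7 -33.2  24. ]
 [630.5 -30.5  24. ]
 [530.  -20.8  24. ]] 117.90388120438833
yaws -0.09629750692348354 [np.float64(-0.09569390100616845), np.float64(-0.08939751834811133)]
tile mid [591.26474054 108.65070941]
place mid from inner [592.82860595 109.47380769] base [592.35340539 110.55568436] outer [592.68196728 108.31740859]
t 6.0 pos [591.5 109.4 300.4] rpy [ 3.139 -0.    -1.665] F [ 0.1  0.2 -1.3] grip 65.4
shift [0.001, 0.0004, 0.0004] rot [0.0031, -0.0003, -0.0006] q6 goal -2.87 q [ 0.06  0.58  1.45  0.    1.12 -2.99]
```

```bash
python3 -m pendant '[[[-0.0005,-0.001,0.03],[0.002,0,0.001],0.06],[[-0.0005,-0.001,0.06],[0.002,0,0.001],0.06],[[-0.0005,-0.001,0.07],[0.002,0,0.001],0.06],[[-0.0005,-0.001,0.076],[0.002,0,0.001],0.06],[[-0.0005,-0.001,0.078],[0.002,0,0.001],0.06],[[-0.0005,-0.001,0.078],[0.002,0,0.001],0.06],[[-0.0005,-0.001,0.078],[0.002,0,0.001],0.06]]'
python3 - <<'E'
from h import *
c=snap('wrist','w3');crop(c,'w3',210,130,440,380,2.4)
go(592.3,110,210,-1.667)
E
```

```text
time: 6.58
tool_pos: [593.4, 110.0, 225.2]
tcp_rot: [-3.137, 0.0, -1.663]
contact_force: [0.5, 0.7, -2.4]
grip_width: 65.2
t 6.63 pos [593.4 110.  225.3] rpy [-3.137  0.    -1.663] F [ 0.2 -0.5 -2. ] grip 65.6
shift [0.0001, 0.0012, 0.0153] rot [-0.0047, 0.0005, 0.0035] q6 goal -2.86 q [ 0.06  0.67  1.51 -0.    0.96 -2.99]
```

View pics/w3.png

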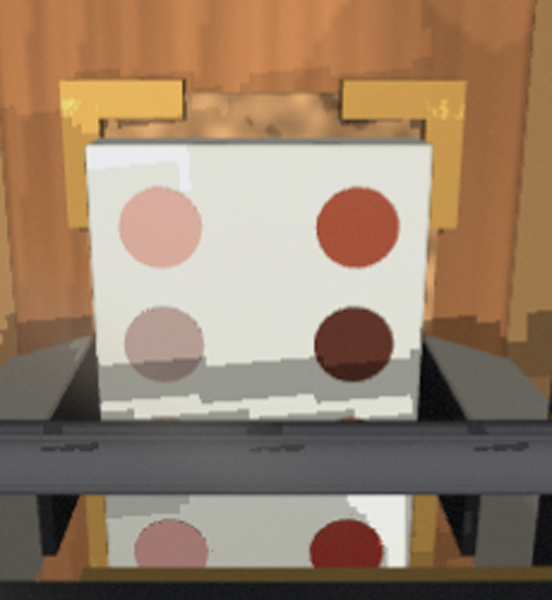

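Run:
```python
from h import *
c=load('w3');f=lambda L:np.array(L)/2.4+[210,130]
P=w(c,f([[87,143],[432,142]]),54.6);O=w(c,f([[61,80.5],[466,82]]),32);I=w(c,f([[102,119.5],[424,120]]),32)
for n,q in(('tile',P),('out',O),('in',I)):print(n,q.round(1).tolist(),'mid',q.mean(0).round(2),'len',np.linalg.norm(q[0]-q[1]).round(1),'yaw',np.arctan2(*(q[0]-q[1])[1::-1]).round(4))
```

```text
tile [[620.9, 54.7, 54.6], [556.8, 60.5, 54.6]] mid [588.84  57.57  54.6 ] len 64.4 yaw -0.0904
out [[629.6, 43.4, 32.0], [544.6, 51.7, 32.0]] mid [587.11  47.54  32.  ] len 85.4 yaw -0.0972
in [[622.1, 52.3, 32.0], [553.8, 58.8, 32.0]] mid [587.95  55.56  32.  ] len 68.7 yaw -0.095
```

```bash
python3 -m pendant '[[[0,0.0007,0.004],[-0.0047,0,0.005],0.06],[[0,0.0007,0.007],[-0.0047,0,0.005],0.06],[[0,0.0007,0.009],[-0.0047,0,0.005],0.06],[[0,0.0007,0.011],[-0.0047,0,0.005],0.06],[[0,0.0007,0.013],[-0.0047,0,0.005],0.06],[[0,0.0007,0.014],[-0.0047,0,0.005],0.06],[[0,0.0007,0.015],[-0.0047,0,0.005],0.06],[[0,0.0007,0.015],[-0.0047,0,0.005],0.06]]'
python3 -m pendant '[[[0,0,0.001],[0,0,0],0.06],[[0,0,0.001],[0,0,0],0.06],[[0,0,0.001],[0,0,0],0.06]]'
python3 - <<'E'
from h import *
go(592.7,110,209,-1.668)
E
```

```text
time: 7.3
tool_pos: [592.3, 110.0, 209.7]
tcp_rot: [3.139, -0.0, -1.668]
contact_force: [-4.5, -1.7, 6.0]
grip_width: 65.8
time: 7.55
tool_pos: [592.2, 110.0, 209.7]
tcp_rot: [3.139, 0.0, -1.668]
contact_force: [-6.7, -1.1, 13.1]
grip_width: 65.3
t 7.55 pos [592.2 110.  209.7] rpy [ 3.139  0.    -1.668] F [-6.7 -1.1 13.1] grip 65.3
shift [-0.0001, -0.0005, 0.0007] rot [0.0022, 0.0, -0.0002] q6 goal -2.86 q [ 0.06  0.69  1.52  0.    0.93 -2.99]
```

```bash
python3 -m pendant '[[[0,0,0],[0,0,0],0.07],[[0,0,0],[0,0,0],0.085],[[0,0,0],[0,0,0],0.085],[[0,0,0],[0,0,0],0.085],[[0,0,-0.015],[0,0,0],0.085],[[0,0,-0.03],[0,0,0],0.085],[[0,0,-0.04],[0,0,0],0],[[0,0,-0.04],[0,0,0],0],[[0,0,-0.04],[0,0,0],0],[[0,0,-0.04],[0,0,0],0]]'
python3 -m pendant '[[[0,0,0],[0,0,0],0],[[0,0,0],[0,0,0],0],[[0,0,0],[0,0,0],0],[[0,0,0],[0,0,0],0],[[0,0,0],[0,0,0],0]]'
python3 - <<'E'
from h import *
c=snap('wrist','w4');d=snap('scene','s4')
a=cv2.resize(c['color'][130:380,200:440],None,fx=1.9,fy=1.9,interpolation=2);b=cv2.resize(d['color'][225:330,330:470],(456,342),interpolation=2)
e=snap('top','t4');g=cv2.resize(e['color'][150:230,215:315],(340,272),interpolation=2)
im=np.zeros((480,800,3),np.uint8);im[:475,:400]=a[:475,:400];im[:262,400:]=cv2.resize(b,(400,262));im[262:480,400:672]=cv2.resize(g,(272,218));cv2.imwrite('pics/m4.png',im[:,:,::-1])
go(592.7,110,217,-1.668)
E
```

```text
time: 8.38
tool_pos: [592.2, 109.9, 247.0]
tcp_rot: [3.138, -0.0, -1.668]
contact_force: [0.4, 0.9, -0.6]
grip_width: 63.1
time: 8.8
tool_pos: [592.5, 109.9, 247.5]
tcp_rot: [3.139, 0.0, -1.668]
contact_force: [0.8, -1.0, 0.5]
grip_width: 29.2
t 8.95 pos [592.5 109.9 247.7] rpy [ 3.139  0.    -1.668] F [ 0.6  0.2 -0.5] grip 17.0
shift [-0.0001, -0.0003, 0.0307] rot [0.0028, 0.0001, -0.0004] q6 goal -2.86 q [ 0.06  0.64  1.49  0.    1.01 -2.99]
```

View pics/m4.png

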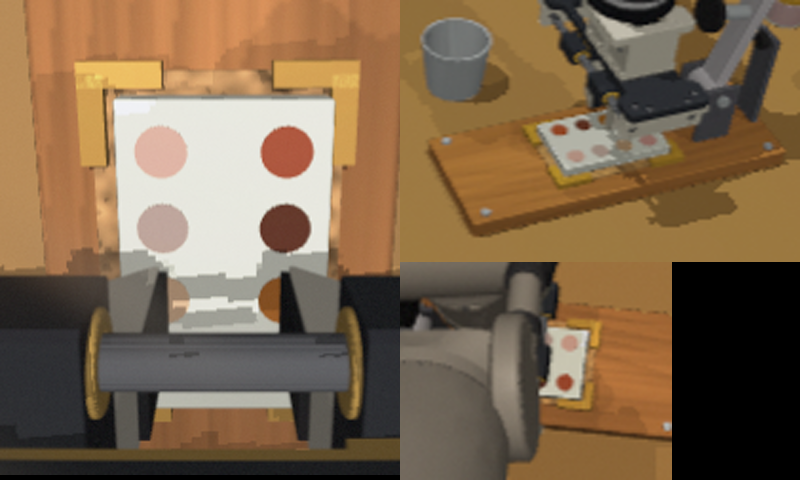

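Run:
```python
from h import *
c=load('w4');f=lambda L:np.array(L)/1.9+[200,130]
th=-.096;X=np.array([np.cos(th),np.sin(th)]);Y=np.array([-np.sin(th),np.cos(th)]);o=np.array([592.7,109.6])
def pr(n,L,z):
    q=w(c,f(L),z)[:,:2]-o;print(n,np.c_[q@X,q@Y].round(1).tolist())
pr('tile far L,R; near L,R',[[114,98],[337,98],[121,406],[331,406]],39)
pr('cleat inner L,R, outer',[[105,89],[333,89],[75,62],[360,62]],32)
crop(c,'w4b',235,150,400,350,3.6)
```

```text
tile far L,R; near L,R [[30.8, -52.2], [-34.6, -52.0], [33.5, 50.4], [-37.2, 50.7]]
cleat inner L,R, outer [[34.6, -54.3], [-34.5, -54.0], [43.2, -62.3], [-42.3, -62.1]]
```

View pics/w4b.png

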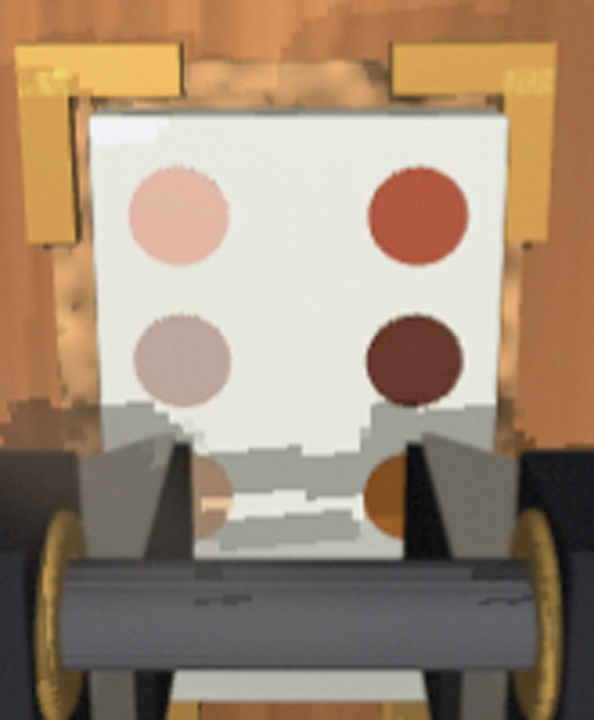

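```bash
python3 -m pendant '[[[0,-0.0015,0],[0,0,0],0.085],[[0,-0.0015,0],[0,0,0],0.085],[[0,-0.0015,0],[0,0,0],0.085],[[0,-0.0015,0],[0,0,0],0.085],[[0,-0.0015,0],[0,0,0],0.085],[[0,-0.0015,0],[0,0,0],0.085],[[0,-0.0015,0.02],[0,0,0],0.085],[[0,-0.0015,0.037],[0,0,0],0.085],[[0,-0.0015,0.037],[0,0,0],0.085],[[0,-0.0015,0.037],[0,0,0],0.06]]'
python3 -m pendant '[[[0,0,0],[0,0,0],0.06],[[0,0,0],[0,0,0],0.06],[[0,0,0],[0,0,0],0.06],[[0,0,0],[0,0,0],0.06],[[0,0,0],[0,0,0],0.06]]'
python3 -c "
from h import *
go(593.9,110,209.7,-1.668)"
```

```text
time: 9.78
tool_pos: [595.9, 109.7, 216.6]
tcp_rot: [-3.134, 0.001, -1.668]
contact_force: [-5.3, -1.7, 33.3]
grip_width: 72.8
time: 10.2
tool_pos: [593.1, 110.1, 216.1]
tcp_rot: [3.139, 0.0, -1.668]
contact_force: [-14.1, -0.7, 40.6]
grip_width: 62.8
t 10.2 pos [593.1 110.1 216.1] rpy [ 3.139  0.    -1.668] F [-14.1  -0.7  40.6] grip 62.8
shift [0.0, -0.0008, 0.0064] rot [0.0027, 0.0003, 0.0] q6 goal -2.86 q [ 0.06  0.68  1.52  0.    0.95 -2.99]
```

```bash
python3 -m pendant '[[[0,0,-0.015],[0,0,0],0.06],[[0,0,-0.025],[0,0,0],0.088],[[0,0,-0.025],[0,0,0],0.088],[[0,0,-0.025],[0,0,0],0.088],[[0,0,-0.025],[0,0,0],0.088],[[0,0,-0.025],[0,0,0],0.088]]'
python3 - <<'E'
from h import *
c=snap('wrist','w5');crop(c,'w5',235,130,400,330,3)
go(593.9,110,209.7,-1.668)
E
```

```text
time: 10.7
tool_pos: [593.7, 109.8, 234.5]
tcp_rot: [3.137, -0.0, -1.668]
contact_force: [-0.1, -0.9, 0.2]
grip_width: 86.8
t 10.75 pos [593.7 109.7 234.6] rpy [ 3.137 -0.    -1.668] F [ 0.2  0.6 -0.3] grip 87.3
shift [-0.0003, -0.0003, 0.0249] rot [0.0046, -0.0002, -0.0004] q6 goal -2.86 q [ 0.06  0.66  1.5   0.    0.99 -2.99]
```

View pics/w5.png

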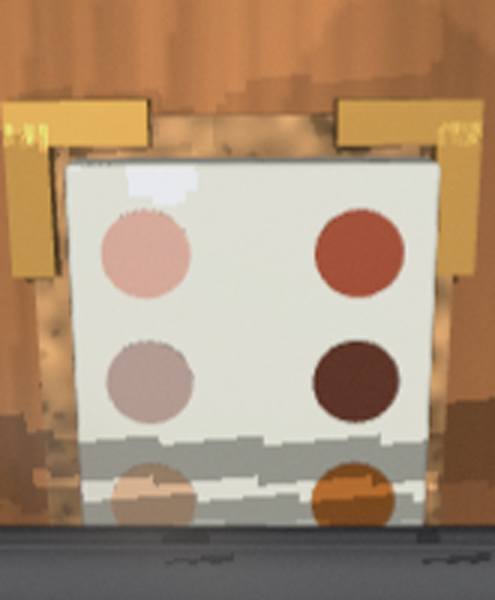

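```bash
python3 -m pendant '[[[0,-0.0003,0.012],[0.004,0,0],0.088],[[0,-0.0003,0.02],[0.004,0,0],0.088],[[0,-0.0003,0.0245],[0.004,0,0],0.088],[[0,-0.0003,0.0245],[0.004,0,0],0.06],[[0,-0.0003,0.0245],[0.004,0,0],0.06],[[0,-0.0003,0.0245],[0.004,0,0],0.06],[[0,-0.0003,0.0245],[0.004,0,0],0.06],[[0,-0.0003,0.0245],[0.004,0,0],0.06]]'
python3 -m pendant '[[[0,0,0],[0,0,0],0.06],[[0,0,0],[0,0,0],0.06],[[0,0,0],[0,0,0],0.06],[[0,0,0],[0,0,0],0.06]]'
python3 -c "
from h import *
go(593.9,110,209.7,-1.668)"
```

```text
time: 11.42
tool_pos: [594.2, 109.8, 211.5]
tcp_rot: [-3.14, 0.0, -1.668]
contact_force: [-0.4, -0.4, 0.2]
grip_width: 65.7
time: 11.75
tool_pos: [594.2, 109.8, 211.5]
tcp_rot: [-3.14, 0.0, -1.668]
contact_force: [-1.6, 0.6, 2.2]
grip_width: 65.6
t 11.75 pos [594.2 109.8 211.5] rpy [-3.14   0.    -1.668] F [-1.6  0.6  2.2] grip 65.6
shift [-0.0001, 0.0003, 0.0018] rot [-0.0016, 0.0001, -0.0003] q6 goal -2.86 q [ 0.06  0.69  1.52 -0.    0.93 -2.99]
```

```bash
python3 -m pendant '[[[0,0,0],[0,0,0],0.088],[[0,0,0],[0,0,0],0.088],[[0,0,0],[0,0,0],0.088],[[0,0,0],[0,0,0],0.088],[[0,0,-0.015],[0,0,0],0.088],[[0,0,-0.03],[0,0,0],0],[[0,0,-0.03],[0,0,0],0],[[0,0,-0.03],[0,0,0],0],[[0,0,-0.03],[0,0,0],0],[[0,0,-0.03],[0,0,0],0]]'
python3 -m pendant '[[[0,0,0],[0,0,0],0],[[0,0,0],[0,0,0],0],[[0,0,0],[0,0,0],0],[[0,0,0],[0,0,0],0],[[0,0,0],[0,0,0],0],[[0,0,0.01],[0,0,0],0],[[0,0,0.015],[0,0,0],0],[[0,0,0.02],[0,0,0],0],[[0,0,0.022],[0,0,0],0],[[0,0,0.023],[0,0,0],0]]'
python3 -m pendant '[[[0,0,0.001],[0,0,0],0],[[0,0,0.0015],[0,0,0],0],[[0,0,0.002],[0,0,0],0],[[0,0,0.002],[0,0,0],0]]'
```

```text
time: 12.58
tool_pos: [593.8, 109.8, 240.2]
tcp_rot: [3.141, -0.0, -1.668]
contact_force: [-0.2, -0.0, 0.4]
grip_width: 58.9
time: 13.42
tool_pos: [594.0, 109.8, 217.3]
tcp_rot: [3.142, -0.0, -1.668]
contact_force: [0.1, 0.3, 0.3]
grip_width: 0.3
time: 13.75
tool_pos: [593.9, 109.8, 217.3]
tcp_rot: [-3.141, -0.0, -1.668]
contact_force: [-4.4, -0.7, 8.2]
grip_width: 0.4
```

```bash
python3 -m pendant '[[[0,0,0.001],[0,0,0],0],[[0,0,0.002],[0,0,0],0],[[0,0,0.003],[0,0,0],0],[[0,0,0.003],[0,0,0],0],[[0,0,0.003],[0,0,0],0],[[0,0,0.003],[0,0,0],0]]'
python3 -m pendant '[[[0,0,-0.002],[0,0,0],0],[[0,0,-0.012],[0,0,0],0],[[0,0,-0.03],[0,0,0],0],[[0,0,-0.05],[0,0,0],0],[[0,0,-0.05],[0,0,0],0]]'
python3 - <<'E'
from h import *
c=snap('wrist','w6');crop(c,'w6',235,130,400,330,3)
go(593.9,110,209.7,-1.668)
E
```

```text
time: 14.25
tool_pos: [593.7, 109.8, 217.1]
tcp_rot: [-3.14, -0.0, -1.668]
contact_force: [-11.2, -1.9, 27.4]
grip_width: 0.4
time: 14.67
tool_pos: [595.4, 109.9, 267.5]
tcp_rot: [-3.133, 0.001, -1.668]
contact_force: [1.0, -0.9, 1.8]
grip_width: 0.4
t 14.72 pos [594.9 109.9 265.6] rpy [-3.135e+00  1.000e-03 -1.668e+00] F [ 0.1 -0.4 -0.3] grip 0.7
shift [0.0, 0.0014, 0.0559] rot [-0.0065, 0.0009, -0.0003] q6 goal -2.86 q [ 0.06  0.62  1.47 -0.    1.04 -2.99]
```

View pics/w6.png

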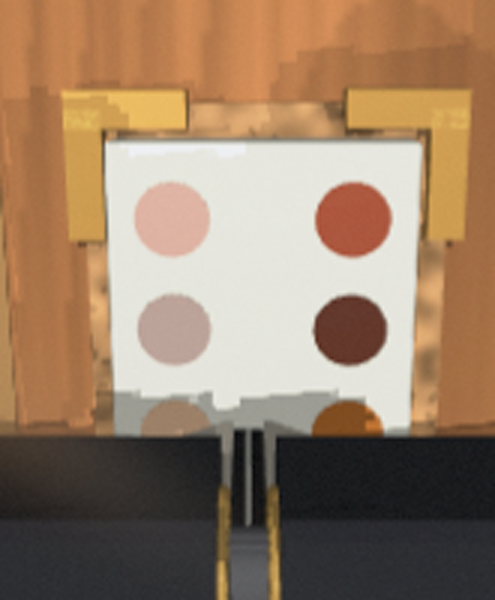

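```bash
python3 -m pendant '[[[0,0,-0.04],[0,0,0],0.088],[[0,0,-0.08],[0,0,0],0.088],[[0,0,-0.12],[0,0,0],0.088],[[0,0,-0.16],[0,0,0],0.088],[[0,0,-0.172],[0,0,0],0.088],[[0,0,-0.172],[0,0,0],0.088],[[0,0,-0.172],[0,0,0],0.088],[[0,0,-0.172],[0,0,0],0.088],[[0,0,-0.172],[0,0,0],0.088]]'
python3 -c "
from h import *
go(612.4,321,440,-1.666)"
```

```text
time: 15.47
tool_pos: [593.8, 109.8, 432.7]
tcp_rot: [3.139, -0.001, -1.668]
contact_force: [0.3, -0.6, 0.2]
grip_width: 56.0
t 15.47 pos [593.8 109.8 432.7] rpy [ 3.139e+00 -1.000e-03 -1.668e+00] F [ 0.3 -0.6  0.2] grip 56.0
shift [-0.2121, 0.0021, -0.0074] rot [0.0031, -0.0006, -0.0025] q6 goal -2.56 q [ 0.06  0.47  1.24 -0.    1.43 -2.99]
```

```bash
python3 -m pendant '[[[0,0.002,-0.005],[0,0,0],0.088],[[0,0.002,-0.007],[0,0,0],0.088],[[0,0.002,-0.007],[0,0,0],0.088],[[0,0.002,-0.007],[0,0,0],0.088],[[0,0.002,-0.007],[0,0,0],0.088]]'
python3 -m pendant '[[[-0.04,0,0],[0,0,0],0.088],[[-0.08,0,0],[0,0,0],0.088],[[-0.11,0,0],[0,0,0],0.088],[[-0.14,0,0],[0,0,0],0.088],[[-0.17,0,0],[0,0,0],0.088],[[-0.19,0,0],[0,0,0],0.088],[[-0.205,0,0],[0,0,0],0.088],[[-0.212,0,0],[0,0,0],0.088],[[-0.212,0,0],[0,0,0],0.088],[[-0.212,0,0],[0,0,0],0.088]]'
python3 - <<'E'
from h import *
c=snap('wrist','w7');go(612.4,321,422.5,-1.666)
b=proj(c,[[612.2,321,263.5],[612.2,321,274.5]]);print(b)
g=c['color'].max(2)
u,v=b[0].astype(int);s=g[max(v-30,0):v+30,max(u-40,0):u+40]
print((c['color'][max(v-28,0):v+28:4,u-40:u+40:4].mean(2)).astype(int))
E
```

```text
time: 15.88
tool_pos: [591.9, 110.0, 442.1]
tcp_rot: [-3.14, 0.0, -1.668]
contact_force: [-0.0, -0.5, -0.3]
grip_width: 86.7
time: 16.72
tool_pos: [612.6, 320.7, 441.9]
tcp_rot: [-3.141, -0.001, -1.668]
contact_force: [-0.3, -0.0, -0.8]
grip_width: 87.8
t 16.77 pos [612.7 320.1 442.1] rpy [-3.140e+00 -1.000e-03 -1.669e+00] F [0.1 0.3 0.2] grip 87.9
shift [-0.0009, 0.0004, 0.0196] rot [-0.0012, -0.0005, -0.0031] q6 goal -2.56 q [ 0.37  0.65  0.91 -0.    1.58 -2.67]
[[318.36590413 291.6147977 ]
 [318.40549049 301.15153022]]
[[ 94  94  96 112  97  95  92  93 148 163 164 151 112 136 133 137 160 111
  111 110]
 [ 95  95 119  94  95  93  95  91 148 164 164 152  94 105 114 108 111 111
  108  94]
 [ 97 111  94  94  99  95  94  75 147 164 164 150  92  94  95  96  96  96
   95  94]
 [ 95  95  97  96  96  95  24  52 147 164 164 150  54  19  95  94  94  94
   94  94]
 [ 96  95  96  94  94  54  15  19  86 164 161  99  26  19  33  95  95  96
   94  93]
 [ 96  95  96  95  94  24  20  21  14  18  20  20  17  13  15  93  94  94
   94  95]
 [ 97  96  98  95  92  27  25  19  24  19  22  15  21  12  19 135  95  94
   94  95]
 [ 98  96  95  95  91  28  26  23  18  26  22  21  17  16  13 102  94  95
   93  94]
 [ 54  51  48  48  47  35  36  26  27  26  26  17  18  19  18 128  95  94
   95  92]
 [ 53  55  52  50  50  36  33  35  31  30  32  30  27  24  19  59  61  73
   88  87]
 [ 56  53  52  52  52  49  33  31  29  29  28  23  22  19  33  35  35  35
   35  32]
 [ 67  68  68  67  66  66  63  63  63  63  61  62  60  59  57  46  47  45
   46  60]
 [ 81  81  81  79  81  79  79  79  78  78  77  76  77  78  77  70  72  71
   70  77]
 [ 87  87  87  88  86  87  86  85  85  86  86  85  87  85  86  81  67  68
   58  58]]
```

```bash
python3 -m pendant '[[[-0.001,0,0.01],[0,0,0],0.088],[[-0.001,0,0.0195],[0,0,0],0.088],[[-0.001,0,0.0195],[0,0,0],0.015],[[-0.001,0,0.0195],[0,0,0],0.015],[[-0.001,0,0.0195],[0,0,0],0.015],[[-0.001,0,0.0195],[0,0,0],0.015],[[-0.001,0,0.0195],[0,0,0],0.015],[[-0.001,0,0.0195],[0,0,0],0.015],[[-0.001,0,0.0195],[0,0,0],0.015],[[-0.001,0,0.0195],[0,0,0],0.015]]'
python3 -m pendant '[[[0,0,0],[0,0,0],0.015],[[0,0,0],[0,0,0],0.015],[[0,0,0],[0,0,0],0.015]]'
python3 - <<'E'
from h import *
go(612.4,321,422.5,-1.666)
h=np.array([592.5,109.5])+100*np.array([.0949,.9955])
for a in np.arange(1.8,-.01,-.1):
    y=-200*np.cos(a)+67.5*np.sin(a);z=200*np.sin(a)+67.5*np.cos(a)
    if a>1.79:y0,z0=y,z
    print(round(a,1),'tool x',round(-(y-y0)/1e3,4),'z',round(-(z-z0)/1e3,4),end=' | ')
E
```

```text
time: 17.6
tool_pos: [612.6, 322.0, 422.9]
tcp_rot: [-3.14, 0.0, -1.668]
contact_force: [0.7, -0.0, 0.0]
grip_width: 39.2
time: 17.85
tool_pos: [613.0, 321.9, 422.8]
tcp_rot: [-3.139, 0.0, -1.669]
contact_force: [-1.9, 0.6, -0.1]
grip_width: 20.4
t 17.85 pos [613.  321.9 422.8] rpy [-3.139  0.    -1.669] F [-1.9  0.6 -0.1] grip 20.4
shift [0.001, 0.0005, 0.0003] rot [-0.0029, 0.0003, -0.0025] q6 goal -2.56 q [ 0.37  0.66  0.95 -0.    1.53 -2.67]
1.8 tool x -0.0 z -0.0 | 1.7 tool x 0.0185 z -0.0102 | 1.6 tool x 0.0379 z -0.0185 | 1.5 tool x 0.058 z -0.0248 | 1.4 tool x 0.0787 z -0.0291 | 1.3 tool x 0.0996 z -0.0313 | 1.2 tool x 0.1207 z -0.0314 | 1.1 tool x 0.1417 z -0.0294 | 1.0 tool x 0.1624 z -0.0253 | 0.9 tool x 0.1826 z -0.0192 | 0.8 tool x 0.2021 z -0.0111 | 0.7 tool x 0.2207 z -0.001 | 0.6 tool x 0.2381 z 0.0108 | 0.5 tool x 0.2543 z 0.0243 | 0.4 tool x 0.2691 z 0.0394 | 0.3 tool x 0.2823 z 0.0558 | 0.2 tool x 0.2938 z 0.0735 | 0.1 tool x 0.3034 z 0.0923 | -0.0 tool x 0.3112 z 0.1119 |
```

```bash
python3 -m pendant '[[[0.0045,0,-0.0026],[0,0,0],0.015],[[0.009,0,-0.0052],[0,0,0],0.015],[[0.0185,0,-0.0102],[0,0,0],0.015],[[0.028,0,-0.0145],[0,0,0],0.015],[[0.0379,0,-0.0185],[0,0,0],0.015],[[0.048,0,-0.0218],[0,0,0],0.015],[[0.058,0,-0.0248],[0,0,0],0.015],[[0.0683,0,-0.0271],[0,0,0],0.015],[[0.0787,0,-0.0291],[0,0,0],0.015],[[0.0787,0,-0.0291],[0,0,0],0.015]]'
python3 - <<'E'
from h import *
c=snap('scene','s7');cv2.imwrite('pics/s7.png',cv2.resize(c['color'][80:340,330:560],None,fx=2,fy=2)[:,:,::-1])
go(592.5+.0949*(100-200*np.cos(1.4)+67.5*np.sin(1.4)),109.5+.9955*(100-200*np.cos(1.4)+67.5*np.sin(1.4)),85+159+200*np.sin(1.4)+67.5*np.cos(1.4),-1.666)
E
```

```text
time: 18.68
tool_pos: [605.3, 241.5, 452.7]
tcp_rot: [-3.138, -0.001, -1.671]
contact_force: [5.5, -1.8, -0.2]
grip_width: 19.9
t 18.73 pos [605.4 242.2 452.5] rpy [-3.138 -0.    -1.67 ] F [ 5.1 -1.5 -0.3] grip 20.0
shift [0.0008, 0.0002, -0.0] rot [-0.0034, -0.0002, -0.0044] q6 goal -2.67 q [ 0.26  0.56  1.04 -0.    1.53 -2.78]
```

```bash
python3 -m pendant '[[[0.0104,0,-0.0013],[0,0,0],0.015],[[0.0209,0,-0.0022],[0,0,0],0.015],[[0.0315,0,-0.0025],[0,0,0],0.015],[[0.042,-0.0005,-0.0023],[0,0,0],0.015],[[0.0525,-0.0005,-0.0015],[0,0,0],0.015],[[0.063,-0.001,-0.0003],[0,0,0],0.015],[[0.0734,-0.001,0.0016],[0,0,0],0.015],[[0.0837,-0.001,0.0038],[0,0,0],0.015],[[0.0837,-0.001,0.0038],[0,0,0],0.015]]'
python3 -m pendant '[[[0.0102,0,0.0029],[0,0,0],0.015],[[0.0202,0,0.0061],[0,0,0],0.015],[[0.03,0,0.01],[0,0,0],0.015],[[0.0397,0,0.0142],[0,0,0],0.015],[[0.0491,0,0.0191],[0,0,0],0.015],[[0.0583,0,0.0243],[0,0,0],0.015],[[0.0671,0,0.03],[0,0,0],0.015],[[0.0757,0,0.0361],[0,0,0],0.015],[[0.0757,0,0.0361],[0,0,0],0.015]]'
python3 - <<'E'
from h import *
snap('scene','s8');a=.6
s=100-200*np.cos(a)+67.5*np.sin(a)
go(592.5+.0949*s,109.5+.9955*s,85+159+200*np.sin(a)+67.5*np.cos(a),-1.666)
E
```

```text
time: 19.48
tool_pos: [597.7, 158.0, 448.2]
tcp_rot: [-3.14, -0.002, -1.67]
contact_force: [3.1, -4.9, 5.0]
grip_width: 20.1
time: 20.23
tool_pos: [590.6, 82.4, 410.8]
tcp_rot: [-3.14, -0.002, -1.67]
contact_force: [5.6, -5.7, 0.8]
grip_width: 20.3
t 20.28 pos [590.7  82.9 411.2] rpy [-3.14e+00 -2.00e-03 -1.67e+00] F [ 4.7 -5.8  1.8] grip 19.9
shift [0.0003, 0.0007, -0.0015] rot [-0.0014, -0.0021, -0.0042] q6 goal -2.91 q [ 0.01  0.47  1.31 -0.    1.36 -3.03]
```

```bash
python3 -m pendant '[[[0.0082,0,0.0066],[0,0,0.015],0.015],[[0.0162,0,0.0135],[0,0,0.03],0.015],[[0.0238,0,0.021],[0,0,0.045],0.015],[[0.031,0,0.0286],[0,0,0.06],0.015],[[0.0378,0,0.0367],[0,0,0.075],0.015],[[0.0442,0,0.045],[0,0,0.09],0.015],[[0.0501,0,0.0538],[0,0,0.1],0.015],[[0.0557,0,0.0627],[0,0,0.11],0.015],[[0.0557,0,0.0627],[0,0,0.11],0.015]]'
python3 - <<'E'
from h import *
for a in(.2,.15,.1,.05,0.):
    s=100-200*np.cos(a)+67.5*np.sin(a)
    go(592.5+.0949*s,109.5+.9955*s,85+159+200*np.sin(a)+67.5*np.cos(a),-1.80)
E
```

```text
time: 21.03
tool_pos: [585.5, 27.6, 347.1]
tcp_rot: [-3.14, -0.001, -1.78]
contact_force: [8.2, -4.8, -1.3]
grip_width: 20.2
t 21.03 pos [585.5  27.6 347.1] rpy [-3.14e+00 -1.00e-03 -1.78e+00] F [ 8.2 -4.8 -1.3] grip 20.2
shift [0.0005, 0.0008, -0.0028] rot [-0.002, -0.0008, 0.0195] q6 goal -2.87 q [-0.08  0.5   1.44 -0.    1.2  -3.01]
t 21.03 pos [585.5  27.6 347.1] rpy [-3.14e+00 -1.00e-03 -1.78e+00] F [ 8.2 -4.8 -1.3] grip 20.2
shift [0.0055, 0.0002, 0.0065] rot [-0.002, -0.0008, 0.0195] q6 goal -2.87 q [-0.08  0.5   1.44 -0.    1.2  -3.01]
t 21.03 pos [585.5  27.6 347.1] rpy [-3.14e+00 -1.00e-03 -1.78e+00] F [ 8.2 -4.8 -1.3] grip 20.2
shift [0.01, -0.0003, 0.016] rot [-0.002, -0.0008, 0.0195] q6 goal -2.88 q [-0.08  0.5   1.44 -0.    1.2  -3.01]
t 21.03 pos [585.5  27.6 347.1] rpy [-3.14e+00 -1.00e-03 -1.78e+00] F [ 8.2 -4.8 -1.3] grip 20.2
shift [0.0141, -0.0008, 0.0257] rot [-0.002, -0.0008, 0.0195] q6 goal -2.89 q [-0.08  0.5   1.44 -0.    1.2  -3.01]
t 21.03 pos [585.5  27.6 347.1] rpy [-3.14e+00 -1.00e-03 -1.78e+00] F [ 8.2 -4.8 -1.3] grip 20.2
shift [0.0177, -0.0012, 0.0356] rot [-0.002, -0.0008, 0.0195] q6 goal -2.9 q [-0.08  0.5   1.44 -0.    1.2  -3.01]
```

```bash
python3 -m pendant '[[[0.0025,0,0.0042],[0,0,0.01],0.015],[[0.005,0,0.0085],[0,0,0.02],0.015],[[0.0075,-0.0002,0.0128],[0,0,0.03],0.015],[[0.0095,-0.0004,0.0172],[0,0,0.04],0.015],[[0.0115,-0.0006,0.0215],[0,0,0.05],0.015],[[0.0135,-0.0008,0.026],[0,0,0.06],0.015],[[0.015,-0.001,0.029],[0,0,0.06],0.015],[[0.016,-0.001,0.031],[0,0,0.06],0.015],[[0.0165,-0.001,0.0325],[0,0,0.06],0.015],[[0.0165,-0.001,0.0325],[0,0,0.06],0.015]]'
python3 - <<'E'
from h import *
snap('scene','s9');s=-100
go(592.5+.0949*s,109.5+.9955*s,85+159+67.5,-1.84)
E
```

```text
time: 21.87
tool_pos: [583.6, 12.6, 316.1]
tcp_rot: [-3.137, 0.002, -1.839]
contact_force: [10.3, -1.5, -3.1]
grip_width: 20.0
t 21.92 pos [583.6  12.6 316.1] rpy [-3.137e+00  2.000e-03 -1.839e+00] F [10.8 -2.1 -3.3] grip 20.1
shift [0.0028, -0.0001, 0.0046] rot [-0.0046, 0.0016, 0.0009] q6 goal -2.86 q [-0.11  0.53  1.48  0.    1.12 -2.98]
```

```bash
python3 -m pendant '[[[0.0007,-0.0005,0.001],[0,0,0],0.015],[[0.0014,-0.001,0.002],[0,0,0],0.015],[[0.002,-0.001,0.003],[0,0,0],0.015],[[0.0022,-0.001,0.0035],[0,0,0],0.015],[[0.0024,-0.001,0.004],[0,0,0],0.015],[[0.0024,-0.001,0.004],[0,0,0],0.015]]'
python3 -m pendant '[[[0.0002,-0.0005,0.0007],[0,0,0],0.015],[[0.0004,-0.0005,0.0014],[0,0,0],0.015],[[0.0004,-0.0005,0.002],[0,0,0],0.015],[[0.0004,-0.0005,0.002],[0,0,0],0.015]]'
```

```text
time: 22.42
tool_pos: [583.7, 10.8, 312.0]
tcp_rot: [-3.138, 0.003, -1.839]
contact_force: [9.7, 2.4, -3.2]
grip_width: 20.2
time: 22.75
tool_pos: [583.7, 10.3, 310.7]
tcp_rot: [-3.139, 0.002, -1.839]
contact_force: [6.3, 1.8, 2.1]
grip_width: 20.1
```

```bash
python3 -m pendant '[[[0,0,0.0007],[0,0,0],0.015],[[0,0,0.0014],[0,0,0],0.015],[[0,0,0.0014],[0,0,0],0.015]]'
python3 - <<'E'
from h import *
c=snap('scene','s10');cv2.imwrite('pics/s10.png',cv2.resize(c['color'][180:340,310:500],None,fx=4,fy=3.7)[:,:,::-1])
go(583.7,10.3,380,-1.84)
E
```

```text
time: 23.0
tool_pos: [583.6, 10.4, 310.6]
tcp_rot: [-3.138, 0.002, -1.839]
contact_force: [3.6, 2.0, 10.2]
grip_width: 20.1
t 23.05 pos [583.6  10.4 310.6] rpy [-3.138e+00  2.000e-03 -1.839e+00] F [ 3.8  2.6 10.3] grip 20.1
shift [-0.0001, -0.0004, -0.0694] rot [-0.0037, 0.0025, 0.0013] q6 goal -2.85 q [-0.11  0.53  1.49  0.    1.11 -2.99]
```

View pics/s10.png

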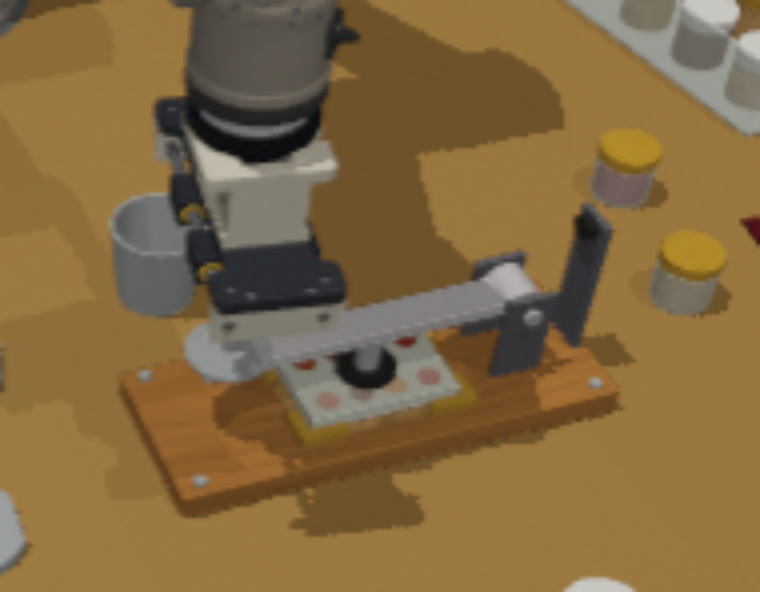

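```bash
python3 -m pendant '[[[0,0,-0.001],[0,0,0],0.04],[[0,0,-0.001],[0,0,0],0.06],[[0,0,-0.001],[0,0,0],0.06],[[0,0,-0.001],[0,0,0],0.06],[[0,0,-0.03],[0,0,0],0.088],[[0,0,-0.065],[0,0,0],0.088],[[0,0,-0.1],[0,0,0],0.088],[[0,0,-0.1],[0,0,0],0.088]]'
python3 -c "
from h import *
go(594.9,-174.3,380,-3.283)"
```

```text
time: 23.72
tool_pos: [583.9, 9.9, 416.0]
tcp_rot: [-3.13, 0.002, -1.838]
contact_force: [0.3, -0.3, 0.5]
grip_width: 69.1
t 23.72 pos [583.9   9.9 416. ] rpy [-3.130e+00  2.000e-03 -1.838e+00] F [ 0.3 -0.3  0.5] grip 69.1
shift [0.1748, -0.0589, 0.0364] rot [-0.0083, 0.0101, 1.4446] q6 goal -1.71 q [-0.11  0.44  1.34  0.    1.35 -2.99]
```

```bash
python3 -m pendant '[[[0.175,-0.059,0.034],[0,0,1.2],0.088],[[0.175,-0.059,0.034],[0,0,1.2],0.088],[[0.175,-0.059,0.034],[0,0,1.2],0.088],[[0.175,-0.059,0.034],[0,0,1.2],0.088],[[0.175,-0.059,0.034],[0,0,1.2],0.088],[[0.175,-0.059,0.034],[0,0,1.2],0.088],[[0.175,-0.059,0.034],[0,0,1.2],0.088],[[0.175,-0.059,0.034],[0,0,1.2],0.088],[[0.175,-0.059,0.034],[0,0,1.2],0.088],[[0.175,-0.059,0.034],[0,0,1.2],0.088]]'
python3 - <<'E'
from h import *
c=snap('top','t11');d=snap('wrist','w11');snap('scene','s11')
go(594.9,-174.3,300,-3.283)
for p in [(453,-128.3,-.36),(372.6,-246.3,-1.98),(453,-391,-.2)]:
    q,f=fit(c,wpoly(),10,*p[:2],[p[2]-.3,p[2],p[2]+.3],rad=25);print('top',q.round(2),round(f,3))
q,f=fit(d,wpoly(),10,594.9,-174.3,[2.7,3,3.3],S=1,rad=80,sat=60);print('wrist w1',q.round(2),f)
print(proj(d,[[594.9,-174.3,10]]))
im=np.vstack([cv2.resize(c['color'][150:230,220:380],(640,320),interpolation=2),np.hstack([cv2.resize(d['color'],(352,264)),cv2.resize(load('s11')['color'][200:308,300:420],(288,264),interpolation=2)])])
cv2.imwrite('pics/m11.png',im[:,:,::-1])
E
```

```text
time: 24.55
tool_pos: [593.7, -174.5, 374.3]
tcp_rot: [3.141, -0.001, -3.045]
contact_force: [-0.3, -0.5, -0.7]
grip_width: 87.8
t 24.7 pos [ 593.8 -174.4  374.6] rpy [ 3.141 -0.    -3.036] F [ 0.7 -0.4 -0.2] grip 88.3
shift [-0.0011, -0.0001, 0.0746] rot [0.0006, -0.0001, 0.2467] q6 goal -1.71 q [-0.41  0.54  1.29  0.    1.31 -2.09]
top [ 588.85 -176.89    1.29] 0.102
top [ 372.59 -246.08   -1.98] 0.003
top [ 4.5623e+02 -3.8837e+02 -2.1000e-01] 0.012
wrist w1 [ 596.05 -175.65    3.03] 0.003555628936737776
[[317.57273441 218.20630778]]
```

View pics/m11.png

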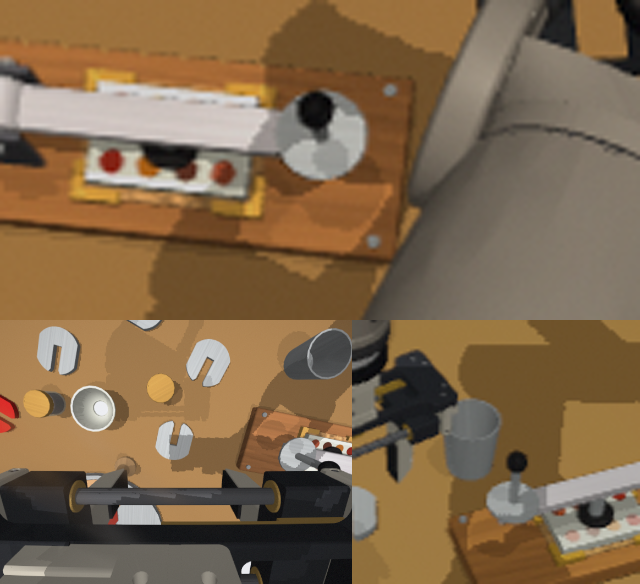

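Run:
```python
from h import *
t,s,d=load('t11'),load('s11'),load('w11')
b=tri([(t,[298.75,177.25]),(s,[368.75,259.2])]);p=tri([(t,[300.5,183.75]),(s,[367.1,275.8])])
print('ball',b,proj(t,b),proj(s,b));print('pan',p)
print('plane ball',w(t,[298.75,177.25],152.5),w(s,[368.75,259.2],152.5),'pan',w(t,[300.5,183.75],95),w(s,[367.1,275.8],95))
# refine by dark blob (ball) and grey blob centroid
for n,c,u in(('t',t,(299,177)),('s',s,(369,259))):
    x,y=u;r=8;g=c['color'][y-r:y+r+1,x-r:x+r+1].max(2);m=(g<60).astype(np.uint8);k=cv2.moments(m);cx,cy=k['m10']/k['m00']+x-r,k['m01']/k['m00']+y-r
    print(n,cx,cy,k['m00'],w(c,[cx,cy],152.5))
crop(t,'x',0,0,9,9,1)
go(595.6,-175,181.8+65,3.03)
```

```text
ball [583.03997562   9.58402737 150.17022793] [[298.6578327  177.20913064]] [[368.6554336  259.21234127]]
pan [582.55784574   9.30825464  89.84037306]
plane ball [[582.34293664   9.21405973 152.5       ]] [[585.03125244   8.63176486 152.5       ]] pan [[581.10718442   8.5345886   95.        ]] [[586.69554533   7.33935018  95.        ]]
t 298.44444444444446 177.20634920634922 63.0 [[582.44007617   9.91618248 152.5       ]]
s 368.31666666666666 257.78333333333336 60.0 [[580.36914765   9.88281781 152.5       ]]
t 24.7 pos [ 593.8 -174.4  374.6] rpy [ 3.141 -0.    -3.036] F [ 0.7 -0.4 -0.2] grip 88.3
shift [-0.0017, -0.0009, 0.1278] rot [0.0006, -0.0001, 0.2169] q6 goal -1.74 q [-0.41  0.54  1.29  0.    1.31 -2.09]
```

```bash
python3 -m pendant '[[[-0.0017,-0.0006,0.04],[0,0,0.21],0.088],[[-0.0017,-0.0006,0.08],[0,0,0.21],0.088],[[-0.0017,-0.0006,0.11],[0,0,0.21],0.088],[[-0.0017,-0.0006,0.128],[0,0,0.21],0.088],[[-0.0017,-0.0006,0.128],[0,0,0.21],0.088],[[-0.0017,-0.0006,0.128],[0,0,0.21],0.088]]'
python3 - <<'E'
from h import *
d=snap('wrist','w12')
print(proj(d,[[595.6,-175,10]]))
q,f=fit(d,wpoly(),10,595.6,-175,[2.9,3.1],S=1,rad=120,sat=60);print('wrist w1',q.round(2),f)
go(595.6,-175,182,3.02)
E
```

```text
time: 25.2
tool_pos: [595.8, -174.7, 246.6]
tcp_rot: [3.141, -0.001, 3.037]
contact_force: [1.2, 0.4, 0.3]
grip_width: 88.2
[[317.44069843 254.9018395 ]]
wrist w1 [ 596.04 -175.48    3.02] 0.13208478689193726
t 25.25 pos [ 596.3 -174.9  248.2] rpy [-3.141e+00  2.000e-03  3.036e+00] F [0.3 0.7 0.7] grip 88.2
shift [0.0008, -0.0001, 0.0662] rot [-0.0002, 0.0023, 0.0162] q6 goal -1.73 q [-0.41  0.67  1.44  0.    1.04 -1.87]
```

```bash
python3 -m pendant '[[[0.0005,0,0.03],[0,0.002,0.016],0.088],[[0.0005,0,0.05],[0,0.002,0.016],0.088],[[0.0005,0,0.062],[0,0.002,0.016],0.088],[[0.0005,0,0.0662],[0,0.002,0.016],0.088],[[0.0005,0,0.0662],[0,0.002,0.016],0.06],[[0.0005,0,0.0662],[0,0.002,0.016],0.06],[[0.0005,0,0.0662],[0,0.002,0.016],0.06],[[0.0005,0,0.0662],[0,0.002,0.016],0.06],[[0.0005,0,0.0662],[0,0.002,0.016],0.06]]'
python3 -m pendant '[[[0,0,0],[0,0,0],0.06],[[0,0,0],[0,0,0],0.06],[[0,0,-0.005],[0,0,0],0.06],[[0,0,-0.02],[0,0,0],0.06],[[0,0,-0.05],[0,0,0],0.06],[[0,0,-0.09],[0,0,0],0.06],[[0,0,-0.12],[0,0,0],0.06],[[0,0,-0.12],[0,0,0],0.06]]'
python3 -c "
from h import *
go(653,9.9,280,3.1416)"
```

```text
time: 26.0
tool_pos: [596.0, -174.9, 182.5]
tcp_rot: [-3.141, 0.002, 3.019]
contact_force: [0.3, 0.7, 4.4]
grip_width: 65.3
time: 26.67
tool_pos: [596.8, -175.2, 308.2]
tcp_rot: [-3.139, 0.01, 3.019]
contact_force: [1.9, -0.9, -3.3]
grip_width: 65.2
t 26.67 pos [ 596.8 -175.2  308.2] rpy [-3.139  0.01   3.019] F [ 1.9 -0.9 -3.3] grip 65.2
shift [-0.0328, 0.1907, 0.0279] rot [-0.0037, 0.01, -0.1226] q6 goal -1.56 q [-0.41  0.6   1.38 -0.    1.15 -1.86]
```

```bash
python3 -m pendant '[[[-0.035,0.03,0],[0,0,-0.12],0.06],[[-0.035,0.07,0],[0,0,-0.12],0.06],[[-0.035,0.11,0],[0,0,-0.12],0.06],[[-0.035,0.15,0.005],[0,0,-0.12],0.06],[[-0.035,0.18,0.01],[0,0,-0.12],0.06],[[-0.035,0.1905,0.015],[0,0,-0.12],0.06],[[-0.035,0.1905,0.015],[0,0,-0.12],0.06],[[-0.035,0.1905,0.015],[0,0,-0.12],0.06]]'
python3 - <<'E'
from h import *
d=snap('wrist','w13');go(655,9.9,281,3.1416);cv2.imwrite('pics/w13.png',d['color'][:,:,::-1])
E
```

```text
time: 27.33
tool_pos: [653.3, 10.3, 284.9]
tcp_rot: [-3.141, -0.003, 3.14]
contact_force: [-0.5, -0.5, -2.2]
grip_width: 65.7
t 27.38 pos [653.5   9.3 285.5] rpy [-3.141e+00 -2.000e-03  3.139e+00] F [ 0.2  0.1 -2.9] grip 65.6
shift [-0.0015, 0.0006, 0.0044] rot [-0.0004, -0.0021, -0.0029] q6 goal -1.56 q [-0.1   0.68  1.29 -0.    1.17 -1.67]
```

View pics/w13.png

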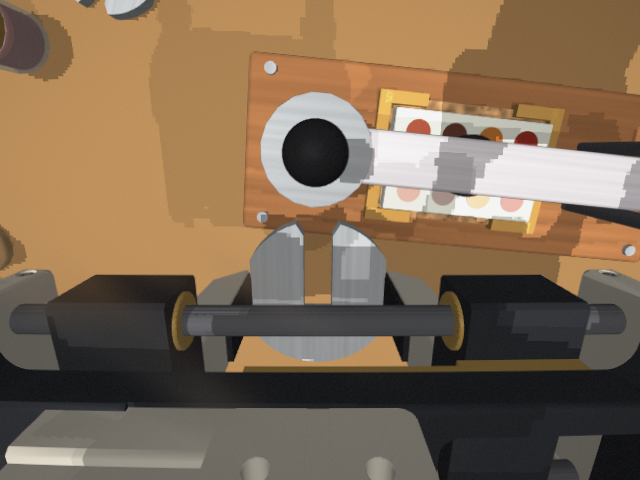

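Run:
```python
from h import *
d=load('w13')
print('ball',w(d,[[316,152.5]],152.5),'pan',w(d,[[316.2,150]],95))
q=w(d,[[303.5,245],[332,245],[304,295],[332,295],[250.5,270],[386,268]],113);print(q.round(1))
g=d['color'].astype(int).max(2);y,x=np.where((g[100:205,270:362]<45));print('ball blob',x.mean()+270,y.mean()+100,len(x), np.sqrt(len(x)/np.pi))
# silhouette
m=[];
for r in (240,260,280,295):print(r,d['color'][r,296:340:2].mean(1).astype(int))
```

```text
ball [[583.74701703   9.58413369 152.5       ]] pan [[583.27742942   9.41762459  95.        ]]
[[626.6   3.3 113. ]
 [626.6  16.8 113. ]
 [652.2   3.2 113. ]
 [652.3  17.  113. ]
 [639.1 -22.4 113. ]
 [638.2  42.9 113. ]]
ball blob 314.96263294050016 152.15090543259558 3479 33.27762152007574
240 [130 127 189 179  85  88  87  89  88  88  88  87  87  87  88  86  87  88
 115 187 191 194]
260 [132 128 126 121  89 102 100 102 103 102 100 103 102 104 103 102 101 101
  94 125 128 128]
280 [131 130 127 122  91 102 103 102 103 104 103 102 102 102 102 104 102 100
 112 125 128 129]
295 [129 128 126 121  88 102 104 103 101 107 144 145 143 145 144 145 144 135
 123 126 129 129]
```

Run:
```python
from h import *
d=load('w13')
print(w(d,[[318,361],[300,222],[336,222]],[103,113,113]).round(1), w(d,[[318,361]],113))
go(656,9.0,281,3.1416)
```

```text
[[696.9  10.1 103. ]
 [615.5   1.9 113. ]
 [615.5  18.6 113. ]] [[689.82614711  10.05811283 113.        ]]
t 27.38 pos [653.5   9.3 285.5] rpy [-3.141e+00 -2.000e-03  3.139e+00] F [ 0.2  0.1 -2.9] grip 65.6
shift [-0.0025, -0.0002, 0.0044] rot [-0.0004, -0.0021, -0.0029] q6 goal -1.56 q [-0.1   0.68  1.29 -0.    1.17 -1.67]
```

```bash
python3 -m pendant '[[[0,-0.0005,0.0044],[0,-0.002,-0.003],0.06],[[0.01,-0.0005,0.0044],[0,-0.002,-0.003],0.06],[[0.02,-0.0005,0.0044],[0,-0.002,-0.003],0.06],[[0.03,-0.0005,0.0044],[0,-0.002,-0.003],0.06],[[0.04,-0.0005,0.0044],[0,-0.002,-0.003],0.06],[[0.048,-0.0005,0.0044],[0,-0.002,-0.003],0.06],[[0.048,-0.0005,0.0044],[0,-0.002,-0.003],0.06]]'
python3 - <<'E'
from h import *
d=snap('wrist','w14');go(584.3,9.3,281,3.1416)
g=d['color'].astype(int).max(2);b=proj(d,[[583.5,9.5,152.5]])[0];print(b)
x0,y0=(b-45).astype(int);y,x=np.where(g[y0:y0+90,x0:x0+90]<45);print('ball',x.mean()+x0,y.mean()+y0,len(x))
E
```

```text
time: 27.97
tool_pos: [604.5, 8.1, 281.8]
tcp_rot: [3.142, 0.0, 3.14]
contact_force: [-0.4, 0.1, -3.2]
grip_width: 65.4
t 28.02 pos [605.3   8.2 281.9] rpy [3.142e+00 1.000e-03 3.140e+00] F [ 0.1  0.3 -2.2] grip 65.4
shift [0.021, 0.001, 0.0009] rot [0.0, 0.0014, -0.0018] q6 goal -1.55 q [-0.11  0.6   1.46  0.    1.08 -1.68]
[322.40179853 293.29435221]
ball 321.9709662065683 286.90480723465015 2101
```

```bash
python3 -m pendant '[[[0.003,0.0007,0],[0,0.001,0],0.06],[[0.007,0.0007,0],[0,0.001,0],0.06],[[0.011,0.0007,0],[0,0.001,0],0.06],[[0.015,0.0007,0],[0,0.001,0],0.06],[[0.018,0.0007,0],[0,0.001,0],0.06],[[0.0205,0.0007,0.0005],[0,0.001,0],0.06],[[0.0205,0.0007,0.0005],[0,0.001,0],0.06]]'
python3 -c "
from h import *
go(584.3,9,279.5,3.1416)"
```

```text
time: 28.6
tool_pos: [584.7, 10.4, 281.2]
tcp_rot: [3.141, -0.0, -3.141]
contact_force: [-0.3, -0.8, -2.6]
grip_width: 65.2
t 28.6 pos [584.7  10.4 281.2] rpy [ 3.141 -0.    -3.141] F [-0.3 -0.8 -2.6] grip 65.2
shift [0.0004, -0.0014, 0.0017] rot [0.0002, -0.0002, 0.0003] q6 goal -1.56 q [-0.11  0.57  1.52  0.    1.05 -1.68]
```

```bash
python3 -m pendant '[[[0.0003,-0.001,0.001],[0,0,0],0.06],[[0.0003,-0.001,0.002],[0,0,0],0.06],[[0.0003,-0.001,0.0027],[0,0,0],0.06],[[0.0003,-0.001,0.0027],[0,0,0],0.06]]'
```

```text
time: 28.93
tool_pos: [584.9, 9.4, 278.3]
tcp_rot: [3.141, 0.0, -3.141]
contact_force: [-0.4, 0.1, -3.0]
grip_width: 65.5
```

```bash
python3 -m pendant '[[[0,0,0.0005],[0,0,0],0.06],[[0,0,0.0005],[0,0,0],0.072],[[0,0,0.0005],[0,0,0],0.08],[[0,0,0.0005],[0,0,0],0.088],[[0,0,0.0005],[0,0,0],0.088],[[0,0,-0.01],[0,0,0],0.088],[[0,0,-0.03],[0,0,0],0.088],[[0,0,-0.06],[0,0,0],0.088],[[0,0,-0.1],[0,0,0],0.088],[[0,0,-0.1],[0,0,0],0.088]]'
python3 - <<'E'
from h import *
go(520,9,380,2.6)
E
```

```text
time: 29.77
tool_pos: [585.9, 9.3, 387.3]
tcp_rot: [-3.14, 0.014, -3.141]
contact_force: [0.7, 0.5, 1.5]
grip_width: 88.1
t 29.77 pos [585.9   9.3 387.3] rpy [-3.14   0.014 -3.141] F [0.7 0.5 1.5] grip 88.1
shift [0.066, -0.0003, 0.0064] rot [0.0024, 0.0144, 0.542] q6 goal -1.01 q [-0.11  0.46  1.38  0.    1.28 -1.69]
```

```bash
python3 -c "
from h import *
go(453,-128.3,320,2.78)"
```

```text
t 29.77 pos [585.9   9.3 387.3] rpy [-3.14   0.014 -3.141] F [0.7 0.5 1.5] grip 88.1
shift [0.1339, -0.1374, 0.0656] rot [0.0011, 0.0144, 0.362] q6 goal -1.49 q [-0.11  0.46  1.38  0.    1.28 -1.69]
```

```bash
python3 -m pendant '[[[0.03,-0.03,0],[0,0,0.36],0.088],[[0.06,-0.06,0],[0,0,0.36],0.088],[[0.09,-0.09,0.01],[0,0,0.36],0.088],[[0.115,-0.115,0.03],[0,0,0.36],0.088],[[0.134,-0.137,0.06],[0,0,0.36],0.088],[[0.134,-0.137,0.06],[0,0,0.36],0.088],[[0.134,-0.137,0.06],[0,0,0.36],0.088],[[0.134,-0.137,0.06],[0,0,0.36],0.088]]'
python3 - <<'E'
from h import *
d=snap('wrist','w15');c=snap('top','t15');snap('scene','s15')
q,f=fit(d,wpoly(),10,453,-128.3,[-.6,-.36,-.1],S=1,rad=85,sat=60);print('wrist w2',q.round(2),f, proj(d,[[453,-128.3,10]]))
for p in [(453,-128.3,-.36),(372.6,-246.3,-1.98),(456,-388.4,-.2)]:
    q,f=fit(c,wpoly(),10,*p[:2],[p[2]-.3,p[2],p[2]+.3],rad=25);print('top',q.round(2),round(f,3))
# placed weight seen from top
q,f=fit(c,wpoly(),105,583.5,9.5,[2.9,3.14,3.4],rad=25);print('placed top',q.round(2),f)
go(453,-128.3,182,2.78)
E
```

```text
time: 30.43
tool_pos: [451.5, -127.9, 319.5]
tcp_rot: [3.141, 0.002, 2.781]
contact_force: [0.5, -0.2, 0.4]
grip_width: 87.8
wrist w2 [ 4.5406e+02 -1.2957e+02 -3.7000e-01] 0.013834241777658463 [[318.02860899 229.99456404]]
top [ 446.84 -132.4    -1.12] 0.912
top [ 370.36 -252.76   -2.  ] 0.286
top [ 4.5618e+02 -3.8834e+02 -2.0000e-01] 0.031
placed top [583.94  11.7    3.16] 0.30887341499328613
t 30.58 pos [ 451.9 -127.2  319.6] rpy [3.141e+00 3.000e-03 2.783e+00] F [-0.  -0.2 -0.7] grip 88.2
shift [-0.001, -0.0007, 0.1376] rot [0.0002, 0.003, 0.0032] q6 goal -1.49 q [-0.44  0.33  1.8   0.    1.01 -1.65]
```

```bash
python3 -m pendant '[[[-0.0014,-0.0012,0.04],[0,0.003,0.012],0.088],[[-0.0014,-0.0012,0.08],[0,0.003,0.012],0.088],[[-0.0014,-0.0012,0.11],[0,0.003,0.012],0.088],[[-0.0014,-0.0012,0.13],[0,0.003,0.012],0.088],[[-0.0014,-0.0012,0.1376],[0,0.003,0.012],0.088],[[-0.0014,-0.0012,0.1376],[0,0.003,0.012],0.06],[[-0.0014,-0.0012,0.1376],[0,0.003,0.012],0.06],[[-0.0014,-0.0012,0.1376],[0,0.003,0.012],0.06],[[-0.0014,-0.0012,0.1376],[0,0.003,0.012],0.06],[[-0.0014,-0.0012,0.1376],[0,0.003,0.012],0.06]]'
python3 -m pendant '[[[0,0,0],[0,0,0],0.06],[[0,0,0],[0,0,0],0.06],[[0,0,-0.005],[0,0,0],0.06],[[0,0,-0.02],[0,0,0],0.06],[[0,0,-0.05],[0,0,0],0.06],[[0,0,-0.09],[0,0,0],0.06],[[0,0,-0.12],[0,0,0],0.06],[[0,0,-0.12],[0,0,0],0.06]]'
python3 -c "
from h import *
go(500,9.3,300,3.1416)"
```

```text
time: 31.42
tool_pos: [452.4, -129.3, 182.3]
tcp_rot: [3.141, 0.0, 2.77]
contact_force: [0.2, 2.3, 5.3]
grip_width: 65.6
time: 32.08
tool_pos: [453.2, -130.0, 306.7]
tcp_rot: [-3.141, 0.008, 2.77]
contact_force: [1.5, -0.1, -2.6]
grip_width: 65.3
t 32.08 pos [ 453.2 -130.   306.7] rpy [-3.141  0.008  2.77 ] F [ 1.5 -0.1 -2.6] grip 65.3
shift [0.0071, 0.1468, 0.0065] rot [-0.0021, 0.0076, -0.3716] q6 goal -1.55 q [-0.44  0.35  1.81 -0.    0.97 -1.64]
```

```bash
python3 -m pendant '[[[0.002,0.03,0],[0,0.006,-0.1],0.06],[[0.004,0.07,0],[0,0.006,-0.2],0.06],[[0.005,0.11,0.003],[0,0.006,-0.3],0.06],[[0.007,0.14,0.006],[0,0.006,-0.371],0.06],[[0.007,0.147,0.01],[0,0.006,-0.371],0.06],[[0.007,0.147,0.012],[0,0.006,-0.371],0.06],[[0.007,0.147,0.012],[0,0.006,-0.371],0.06]]'
python3 -c "
from h import *
go(582.4,9.3,291,3.1416)"
```

```text
time: 32.67
tool_pos: [498.3, 10.1, 287.8]
tcp_rot: [3.139, -0.011, 3.141]
contact_force: [0.0, -0.6, -2.8]
grip_width: 65.3
t 32.67 pos [498.3  10.1 287.8] rpy [ 3.139 -0.011  3.141] F [ 0.  -0.6 -2.8] grip 65.3
shift [-0.084, -0.0007, -0.0041] rot [0.0022, -0.011, -0.0005] q6 goal -1.55 q [-0.13  0.43  1.75  0.    0.97 -1.7 ]
```

```bash
python3 -m pendant '[[[-0.005,-0.0007,-0.002],[0,0,0],0.06],[[-0.015,-0.0007,-0.0025],[0,0,0],0.06],[[-0.025,-0.0007,-0.0025],[0,0,0],0.06],[[-0.033,-0.0007,-0.0025],[0,0,0],0.06],[[-0.033,-0.0007,-0.0025],[0,0,0],0.06],[[-0.033,-0.0007,-0.0025],[0,0,0],0.06]]'
python3 -c "
from h import *
go(582.4,9.3,291,3.1416)"
```

```text
time: 33.17
tool_pos: [532.0, 8.5, 291.0]
tcp_rot: [3.139, -0.009, 3.139]
contact_force: [-0.6, 0.5, -2.1]
grip_width: 65.4
t 33.17 pos [532.    8.5 291. ] rpy [ 3.139 -0.009  3.139] F [-0.6  0.5 -2.1] grip 65.4
shift [-0.0504, 0.0009, -0.0004] rot [0.0023, -0.0088, -0.0023] q6 goal -1.55 q [-0.13  0.48  1.66  0.    1.02 -1.7 ]
```

```bash
python3 -m pendant '[[[-0.005,0.0005,0],[0.002,-0.0085,-0.002],0.06],[[-0.012,0.0005,0],[0.002,-0.0085,-0.002],0.06],[[-0.02,0.0005,0],[0.002,-0.0085,-0.002],0.06],[[-0.028,0.0005,0],[0.002,-0.0085,-0.002],0.06],[[-0.036,0.0005,0],[0.002,-0.0085,-0.002],0.06],[[-0.043,0.0005,0],[0.002,-0.0085,-0.002],0.06],[[-0.048,0.0005,0],[0.002,-0.0085,-0.002],0.06],[[-0.0504,0.0005,0],[0.002,-0.0085,-0.002],0.06],[[-0.0504,0.0005,0],[0.002,-0.0085,-0.002],0.06]]'
python3 -c "
from h import *
go(582.4,9.3,288.3,3.1416)"
```

```text
time: 33.92
tool_pos: [582.8, 9.9, 290.5]
tcp_rot: [3.141, 0.0, -3.14]
contact_force: [0.2, 0.4, -2.0]
grip_width: 65.2
t 33.92 pos [582.8   9.9 290.5] rpy [ 3.141  0.    -3.14 ] F [ 0.2  0.4 -2. ] grip 65.2
shift [0.0004, -0.0006, 0.0022] rot [0.0004, 0.0001, 0.0013] q6 goal -1.55 q [-0.11  0.56  1.51  0.    1.07 -1.69]
```

Clean. Lower, release, lift, and check.

```bash
python3 -m pendant '[[[0.0004,-0.0004,0.001],[0,0,0],0.06],[[0.0004,-0.0004,0.002],[0,0,0],0.06],[[0.0004,-0.0004,0.0027],[0,0,0],0.06],[[0.0004,-0.0004,0.0027],[0,0,0],0.06]]'
python3 -m pendant '[[[0,0,0],[0,0,0],0.07],[[0,0,0],[0,0,0],0.08],[[0,0,0],[0,0,0],0.088],[[0,0,0],[0,0,0],0.088],[[0,0,-0.01],[0,0,0],0.088],[[0,0,-0.03],[0,0,0],0.088],[[0,0,-0.06],[0,0,0],0.088],[[0,0,-0.09],[0,0,0],0.088],[[0,0,-0.09],[0,0,0],0.088]]'
python3 -c "
from h import *
go(456,-388.4,330,2.93)
go(372.6,-246.3,330,1.16)"
```

```text
time: 34.25
tool_pos: [581.7, 9.4, 287.8]
tcp_rot: [3.141, -0.0, -3.14]
contact_force: [-0.5, 0.0, -3.1]
grip_width: 65.4
time: 35.0
tool_pos: [582.9, 9.3, 385.3]
tcp_rot: [-3.141, 0.012, -3.14]
contact_force: [-0.2, -0.7, 0.4]
grip_width: 88.2
t 35.0 pos [582.9   9.3 385.3] rpy [-3.141  0.012 -3.14 ] F [-0.2 -0.7  0.4] grip 88.2
shift [0.128, -0.3975, 0.0542] rot [0.0003, 0.0119, 0.2129] q6 goal -2.06 q [-0.12  0.46  1.39  0.    1.27 -1.69]
t 35.0 pos [582.9   9.3 385.3] rpy [-3.141  0.012 -3.14 ] F [-0.2 -0.7  0.4] grip 88.2
shift [0.2112, -0.2553, 0.053] rot [0.0111, 0.0087, 1.9828] q6 goal -0.17 q [-0.12  0.46  1.39  0.    1.27 -1.69]
```

```bash
python3 -m pendant '[[[0.03,-0.035,0],[0,0.012,1.1],0.088],[[0.06,-0.07,0],[0,0.012,1.1],0.088],[[0.09,-0.105,0],[0,0.012,1.1],0.088],[[0.12,-0.14,0],[0,0.012,1.1],0.088],[[0.15,-0.18,0],[0,0.012,1.1],0.088],[[0.18,-0.22,0.01],[0,0.012,1.1],0.088],[[0.2,-0.245,0.02],[0,0.012,1.1],0.088],[[0.211,-0.255,0.03],[0,0.012,1.1],0.088],[[0.211,-0.255,0.04],[0,0.012,1.1],0.088],[[0.211,-0.255,0.05],[0,0.012,1.1],0.088]]'
python3 -m pendant '[[[0,0,0],[0,0,0.88],0.088],[[0,0,0],[0,0,0.88],0.088],[[0,0,0],[0,0,0.88],0.088],[[0,0,0],[0,0,0.88],0.088],[[0,0,0],[0,0,0.88],0.088],[[0,0,0],[0,0,0.88],0.088],[[0,0,0],[0,0,0.88],0.088],[[0,0,0],[0,0,0.88],0.088],[[0,0,0],[0,0,0.88],0.088]]'
python3 - <<'E'
from h import *
d=snap('wrist','w16');c=snap('top','t16')
print(proj(d,[[372.6,-246.3,10]]))
q,f=fit(d,wpoly(),10,372.6,-246.3,[-2.2,-1.98,-1.7],S=1,rad=85,sat=60);print('wrist w3',q.round(2),f)
q,f=fit(c,wpoly(),10,456,-388.4,[-.4,-.2,0],rad=25);print('top w4',q.round(2),f)
q,f=fit(c,wpoly(),115,583.5,9.5,[-.3,0,.3],rad=25);print('placed2 top',q.round(2),f)
go(372.6,-246.3,182,1.16)
E
```

```text
time: 35.83
tool_pos: [369.7, -247.7, 327.9]
tcp_rot: [-3.136, -0.009, 2.033]
contact_force: [-0.2, -0.6, -0.2]
grip_width: 88.1
time: 36.58
tool_pos: [371.3, -245.9, 328.3]
tcp_rot: [-3.131, -0.002, 1.166]
contact_force: [0.2, 1.2, -0.2]
grip_width: 88.0
[[322.60706161 226.78273446]]
wrist w3 [ 374.04 -247.51   -2.  ] 0.004498337395489216
top w4 [ 4.5207e+02 -3.9128e+02  6.0000e-02] 2.1487152576446533
placed2 top [5.8223e+02 1.1830e+01 1.0000e-02] 0.24245880544185638
t 36.68 pos [ 371.3 -245.8  328.1] rpy [-3.131e+00 -2.000e-03  1.166e+00] F [ 0.6 -0.7  0.5] grip 88.3
shift [-0.0002, 0.003, 0.1461] rot [-0.0109, -0.0018, 0.0062] q6 goal -0.17 q [-0.76  0.29  1.84 -0.    1.02 -0.35]
```

```bash
python3 -m pendant '[[[-0.0005,0.004,0.04],[-0.011,-0.002,0.016],0.088],[[-0.0005,0.004,0.08],[-0.011,-0.002,0.016],0.088],[[-0.0005,0.004,0.12],[-0.011,-0.002,0.016],0.088],[[-0.0005,0.004,0.137],[-0.011,-0.002,0.016],0.088],[[-0.0005,0.004,0.146],[-0.011,-0.002,0.016],0.088],[[-0.0005,0.004,0.146],[-0.011,-0.002,0.016],0.06],[[-0.0005,0.004,0.146],[-0.011,-0.002,0.016],0.06],[[-0.0005,0.004,0.146],[-0.011,-0.002,0.016],0.06],[[-0.0005,0.004,0.146],[-0.011,-0.002,0.016],0.06],[[-0.0005,0.004,0.146],[-0.011,-0.002,0.016],0.06]]'
python3 -m pendant '[[[0,0,0],[0,0,0],0.06],[[0,0,0],[0,0,0],0.06],[[0,0,-0.005],[0,0,0],0.06],[[0,0,-0.02],[0,0,0],0.06],[[0,0,-0.05],[0,0,0],0.06],[[0,0,-0.09],[0,0,0],0.06],[[0,0,-0.13],[0,0,0],0.06],[[0,0,-0.17],[0,0,0],0.06],[[0,0,-0.19],[0,0,0],0.06],[[0,0,-0.19],[0,0,0],0.06]]'
python3 -c "
from h import *
go(490,90,370,1.5708)"
```

```text
time: 37.52
tool_pos: [373.8, -247.4, 183.2]
tcp_rot: [3.139, 0.001, 1.147]
contact_force: [0.5, 0.3, 6.4]
grip_width: 65.5
time: 38.35
tool_pos: [373.8, -247.2, 377.0]
tcp_rot: [3.133, 0.003, 1.147]
contact_force: [0.3, -0.6, -2.2]
grip_width: 65.1
t 38.35 pos [ 373.8 -247.2  377. ] rpy [3.133e+00 3.000e-03 1.147e+00] F [ 0.3 -0.6 -2.2] grip 65.1
shift [0.3552, -0.0328, 0.0055] rot [0.0082, 0.0051, -0.4237] q6 goal 0.18 q [-0.76  0.23  1.77 -0.    1.14 -0.33]
```

```bash
python3 -m pendant '[[[0.04,-0.005,0],[0.008,0.005,-0.1],0.06],[[0.08,-0.01,0],[0.008,0.005,-0.2],0.06],[[0.12,-0.015,0],[0.008,0.005,-0.3],0.06],[[0.16,-0.02,0],[0.008,0.005,-0.424],0.06],[[0.2,-0.025,0],[0.008,0.005,-0.424],0.06],[[0.24,-0.03,0],[0.008,0.005,-0.424],0.06],[[0.28,-0.033,0],[0.008,0.005,-0.424],0.06],[[0.32,-0.033,0],[0.008,0.005,-0.424],0.06],[[0.355,-0.033,0],[0.008,0.005,-0.424],0.06],[[0.355,-0.033,0],[0.008,0.005,-0.424],0.06]]'
python3 -c "
from h import *
go(583.3,88,303,1.5708)"
```

```text
time: 39.18
tool_pos: [490.3, 95.0, 370.6]
tcp_rot: [-3.134, -0.009, 1.575]
contact_force: [-0.4, -0.5, -3.0]
grip_width: 65.6
t 39.18 pos [490.3  95.  370.6] rpy [-3.134 -0.009  1.575] F [-0.4 -0.5 -3. ] grip 65.6
shift [-0.008, 0.0935, 0.0668] rot [-0.0075, -0.0088, 0.0047] q6 goal 0.15 q [0.04 0.33 1.64 0.01 1.18 0.03]
```

```bash
python3 -m pendant '[[[-0.005,0.03,0],[-0.005,-0.003,0.004],0.06],[[-0.005,0.06,0.01],[-0.005,-0.003,0.004],0.06],[[-0.005,0.09,0.03],[-0.005,-0.003,0.004],0.06],[[-0.005,0.093,0.05],[-0.005,-0.003,0.004],0.06],[[-0.005,0.093,0.064],[-0.005,-0.003,0.004],0.06],[[-0.005,0.093,0.064],[-0.005,-0.003,0.004],0.06],[[-0.005,0.093,0.064],[-0.005,-0.003,0.004],0.06],[[-0.005,0.093,0.064],[-0.005,-0.003,0.004],0.06]]'
python3 -c "
from h import *
go(583.3,9.5,302,1.5708)"
```

```text
time: 39.85
tool_pos: [581.8, 85.5, 307.6]
tcp_rot: [-3.14, -0.003, 1.567]
contact_force: [0.4, 0.1, -2.9]
grip_width: 65.0
t 39.85 pos [581.8  85.5 307.6] rpy [-3.140e+00 -3.000e-03  1.567e+00] F [ 0.4  0.1 -2.9] grip 65.0
shift [-0.076, 0.0018, 0.0053] rot [-0.0018, -0.0035, -0.0041] q6 goal 0.02 q [0.01 0.54 1.48 0.   1.12 0.02]
```

```bash
python3 -m pendant '[[[-0.006,0.0015,0.002],[-0.002,-0.003,-0.004],0.06],[[-0.012,0.0015,0.004],[-0.002,-0.003,-0.004],0.06],[[-0.02,0.0015,0.0053],[-0.002,-0.003,-0.004],0.06],[[-0.024,0.0015,0.0053],[-0.002,-0.003,-0.004],0.06],[[-0.024,0.0015,0.0053],[-0.002,-0.003,-0.004],0.06],[[-0.024,0.0015,0.0053],[-0.002,-0.003,-0.004],0.06]]'
python3 -c "
from h import *
go(583.3,9.5,302,1.5708)"
```

```text
time: 40.35
tool_pos: [583.3, 61.1, 302.0]
tcp_rot: [3.141, -0.001, 1.57]
contact_force: [-0.2, -0.1, -2.9]
grip_width: 65.2
t 40.35 pos [583.3  61.1 302. ] rpy [ 3.141e+00 -1.000e-03  1.570e+00] F [-0.2 -0.1 -2.9] grip 65.2
shift [-0.0516, 0.0, -0.0] rot [0.0003, -0.0006, -0.001] q6 goal 0.02 q [-0.03  0.55  1.49  0.    1.1  -0.03]
```

```bash
python3 -m pendant '[[[-0.006,0,0],[0,0,0],0.06],[[-0.013,0,0],[0,0,0],0.06],[[-0.02,0,0],[0,0,0],0.06],[[-0.027,0,0],[0,0,0],0.06],[[-0.034,0,0],[0,0,0],0.06],[[-0.041,0,0],[0,0,0],0.06],[[-0.047,0,0],[0,0,0],0.06],[[-0.0515,0,0],[0,0,0],0.06],[[-0.0515,0,0],[0,0,0],0.06],[[-0.0515,0,0],[0,0,0],0.06]]'
python3 -c "
from h import *
go(583.3,9.5,299,1.5708)"
```

```text
time: 41.18
tool_pos: [583.3, 9.8, 301.7]
tcp_rot: [3.142, -0.001, 1.57]
contact_force: [-0.0, 0.2, -2.7]
grip_width: 65.0
t 41.18 pos [583.3   9.8 301.7] rpy [ 3.142e+00 -1.000e-03  1.570e+00] F [-0.   0.2 -2.7] grip 65.0
shift [-0.0003, -0.0, 0.0027] rot [0.0, -0.0007, -0.0006] q6 goal 0.02 q [-0.11  0.54  1.5   0.    1.1  -0.11]
```

```bash
python3 -m pendant '[[[0,0,0.001],[0,0,0],0.06],[[0,0,0.002],[0,0,0],0.06],[[0,0,0.003],[0,0,0],0.06],[[0,0,0.003],[0,0,0],0.06]]'
python3 -m pendant '[[[0,0,0],[0,0,0],0.07],[[0,0,0],[0,0,0],0.08],[[0,0,0],[0,0,0],0.088],[[0,0,0],[0,0,0],0.088],[[0,0,-0.01],[0,0,0],0.088],[[0,0,-0.03],[0,0,0],0.088],[[0,0,-0.06],[0,0,0],0.088],[[0,0,-0.09],[0,0,0],0.088],[[0,0,-0.09],[0,0,0],0.088]]'
python3 -c "
from h import *
go(456,-388.4,360,-0.21)"
```

```text
time: 41.52
tool_pos: [583.3, 10.4, 298.5]
tcp_rot: [-3.141, -0.001, 1.571]
contact_force: [0.3, -0.5, -2.7]
grip_width: 65.5
time: 42.27
tool_pos: [584.2, 10.0, 396.1]
tcp_rot: [3.13, 0.001, 1.571]
contact_force: [0.1, -0.2, 0.6]
grip_width: 88.1
t 42.27 pos [584.2  10.  396.1] rpy [3.130e+00 1.000e-03 1.571e+00] F [ 0.1 -0.2  0.6] grip 88.1
shift [-0.3984, -0.1286, 0.0349] rot [0.0092, -0.01, 1.7808] q6 goal 1.08 q [-0.11  0.45  1.37  0.    1.3  -0.11]
```

```bash
python3 -m pendant '[[[-0.04,-0.013,0],[0,0,1.15],0.088],[[-0.08,-0.026,0],[0,0,1.15],0.088],[[-0.12,-0.039,0],[0,0,1.15],0.088],[[-0.16,-0.052,0],[0,0,1.15],0.088],[[-0.2,-0.065,0],[0,0,1.15],0.088],[[-0.24,-0.078,0],[0,0,1.15],0.088],[[-0.28,-0.091,0.01],[0,0,1.15],0.088],[[-0.32,-0.104,0.02],[0,0,1.15],0.088],[[-0.36,-0.117,0.03],[0,0,1.15],0.088],[[-0.398,-0.1286,0.035],[0,0,1.15],0.088]]'
python3 -m pendant '[[[0,0,0],[0,0,0.63],0.088],[[0,0,0],[0,0,0.63],0.088],[[0,0,0],[0,0,0.63],0.088],[[0,0,0],[0,0,0.63],0.088],[[0,0,0],[0,0,0.63],0.088],[[0,0,0],[0,0,0.63],0.088],[[0,0,0],[0,0,0.63],0.088]]'
python3 - <<'E'
from h import *
d=snap('wrist','w17');c=snap('top','t17')
print(proj(d,[[456,-388.4,10]]))
q,f=fit(d,wpoly(),10,456,-388.4,[-.5,-.2,.1],S=1,rad=85,sat=60);print('wrist w4',q.round(2),f)
q,f=fit(c,wpoly(),125,583.5,9.5,[-1.9,-1.57,-1.3],rad=25);print('placed3 top',q.round(2),f)
go(456,-388.4,182,-.21)
E
```

```text
time: 43.1
tool_pos: [455.1, -384.5, 354.0]
tcp_rot: [-3.141, -0.0, 0.414]
contact_force: [0.2, -0.3, 0.6]
grip_width: 87.9
time: 43.68
tool_pos: [456.2, -382.9, 354.7]
tcp_rot: [-3.141, -0.0, -0.206]
contact_force: [0.7, 1.0, 0.2]
grip_width: 87.9
[[322.50721448 219.83123012]]
wrist w4 [ 4.5837e+02 -3.9046e+02 -2.0000e-01] 0.19744539260864258
placed3 top [582.2   12.1   -1.41] 0.26635807752609253
t 43.78 pos [ 456.3 -382.8  354.5] rpy [-3.141 -0.    -0.206] F [ 0.  -0.4  0.2] grip 88.1
shift [0.0008, 0.0056, 0.1725] rot [-0.0004, -0.0001, 0.0043] q6 goal 1.08 q [-0.83  0.51  1.4   0.    1.23  0.95]
```

```bash
python3 -m pendant '[[[0.0022,0.0064,0.04],[0,0,0],0.088],[[0.0022,0.0064,0.08],[0,0,0],0.088],[[0.0022,0.0064,0.12],[0,0,0],0.088],[[0.0022,0.0064,0.15],[0,0,0],0.088],[[0.0022,0.0064,0.166],[0,0,0],0.088],[[0.0022,0.0064,0.172],[0,0,0],0.088],[[0.0022,0.0064,0.172],[0,0,0],0.06],[[0.0022,0.0064,0.172],[0,0,0],0.06],[[0.0022,0.0064,0.172],[0,0,0],0.06],[[0.0022,0.0064,0.172],[0,0,0],0.06]]'
python3 -m pendant '[[[0,0,0],[0,0,0],0.06],[[0,0,0],[0,0,0],0.06],[[0,0,0],[0,0,0],0.06]]'
python3 -c "
from h import *
go(457.2,-389.5,182,-.2)"
python3 -m pendant '[[[0,0,-0.005],[0,0,0],0.06],[[0,0,-0.02],[0,0,0],0.06],[[0,0,-0.05],[0,0,0],0.06],[[0,0,-0.09],[0,0,0],0.06],[[0,0,-0.13],[0,0,0],0.06],[[0,0,-0.17],[0,0,0],0.06],[[0,0,-0.18],[0,0,0],0.06],[[0,0,-0.18],[0,0,0],0.06]]'
python3 -c "
from h import *
go(583.3,-80,350,1.5708)"
```

```text
time: 44.62
tool_pos: [457.5, -389.9, 184.1]
tcp_rot: [3.14, -0.003, -0.209]
contact_force: [0.5, 2.7, 1.6]
grip_width: 65.8
time: 44.87
tool_pos: [457.5, -389.9, 184.0]
tcp_rot: [3.14, -0.003, -0.209]
contact_force: [-0.2, 0.6, 6.7]
grip_width: 64.8
t 44.87 pos [ 457.5 -389.9  184. ] rpy [ 3.14e+00 -3.00e-03 -2.09e-01] F [-0.2  0.6  6.7] grip 64.8
shift [-0.0004, -0.0003, 0.002] rot [0.0014, -0.0025, -0.009] q6 goal 1.07 q [-0.83  0.72  1.55  0.    0.87  0.95]
time: 45.53
tool_pos: [457.3, -389.8, 366.4]
tcp_rot: [3.138, -0.006, -0.209]
contact_force: [0.1, -1.1, -2.8]
grip_width: 65.2
t 45.53 pos [ 457.3 -389.8  366.4] rpy [ 3.138 -0.006 -0.209] F [ 0.1 -1.1 -2.8] grip 65.2
shift [0.0589, -0.3293, 0.0154] rot [0.0081, -0.0008, -1.7799] q6 goal -0.14 q [-0.83  0.51  1.37  0.    1.26  0.95]
```

```bash
python3 -m pendant '[[[0.006,-0.033,0],[0,0,-1.1],0.06],[[0.012,-0.066,0],[0,0,-1.1],0.06],[[0.018,-0.1,0],[0,0,-1.1],0.06],[[0.024,-0.133,0],[0,0,-1.1],0.06],[[0.03,-0.166,0],[0,0,-1.1],0.06],[[0.036,-0.2,0],[0,0,-1.1],0.06],[[0.042,-0.233,0],[0,0,-1.1],0.06],[[0.048,-0.266,0],[0,0,-1.1],0.06],[[0.054,-0.3,0],[0,0,-1.1],0.06],[[0.059,-0.325,0],[0,0,-1.1],0.06]]'
python3 -m pendant '[[[0,0,0],[0,0,-0.68],0.06],[[0,0,0],[0,0,-0.68],0.06],[[0,0,0],[0,0,-0.68],0.06],[[0,0,0.01],[0,0,-0.68],0.06],[[0,0,0.025],[0,0,-0.68],0.06],[[0,0,0.04],[0,0,-0.68],0.06],[[0,0,0.045],[0,0,-0.68],0.06],[[0,0,0.045],[0,0,-0.68],0.06],[[0,0,0.045],[0,0,-0.68],0.06]]'
python3 -c "
from h import *
go(583.3,-45,312,1.5708)"
```

```text
time: 46.37
tool_pos: [582.3, -81.2, 359.6]
tcp_rot: [-3.136, 0.001, 0.897]
contact_force: [-0.3, 0.2, -3.0]
grip_width: 65.4
time: 47.12
tool_pos: [582.1, -83.9, 316.4]
tcp_rot: [-3.139, -0.001, 1.569]
contact_force: [-0.5, -0.5, -1.8]
grip_width: 65.3
t 47.12 pos [582.1 -83.9 316.4] rpy [-3.139e+00 -1.000e-03  1.569e+00] F [-0.5 -0.5 -1.8] grip 65.3
shift [0.0389, 0.0011, 0.0044] rot [-0.0023, -0.0012, -0.0019] q6 goal -0.08 q [-0.27  0.54  1.47  0.    1.14 -0.27]
```

```bash
python3 -m pendant '[[[0.01,0.001,0.0042],[-0.002,-0.001,0],0.06],[[0.02,0.001,0.0042],[-0.002,-0.001,0],0.06],[[0.03,0.001,0.0042],[-0.002,-0.001,0],0.06],[[0.035,0.001,0.0042],[-0.002,-0.001,0],0.06],[[0.035,0.001,0.0042],[-0.002,-0.001,0],0.06],[[0.035,0.001,0.0042],[-0.002,-0.001,0],0.06]]'
python3 -c "
from h import *
go(583.3,9.3,312,1.5708)"
```

```text
time: 47.62
tool_pos: [583.3, -48.2, 313.6]
tcp_rot: [3.139, 0.001, 1.572]
contact_force: [-0.1, -0.3, -2.6]
grip_width: 64.9
t 47.62 pos [583.3 -48.2 313.6] rpy [3.139e+00 1.000e-03 1.572e+00] F [-0.1 -0.3 -2.6] grip 64.9
shift [0.0575, 0.0, 0.0016] rot [0.0026, 0.0008, 0.0012] q6 goal 0.02 q [-0.21  0.53  1.48 -0.    1.12 -0.21]
```

```bash
python3 -m pendant '[[[0.004,0,0.0015],[0,0,0],0.06],[[0.01,0,0.0015],[0,0,0],0.06],[[0.017,0,0.0015],[0,0,0],0.06],[[0.024,0,0.0015],[0,0,0],0.06],[[0.031,0,0.0015],[0,0,0],0.06],[[0.038,0,0.0015],[0,0,0],0.06],[[0.045,0,0.0015],[0,0,0],0.06],[[0.051,0,0.0015],[0,0,0],0.06],[[0.057,0,0.0015],[0,0,0],0.06],[[0.057,0,0.0015],[0,0,0],0.06]]'
python3 -c "
from h import *
go(583.3,9.3,309.5,1.5708)"
```

```text
time: 48.45
tool_pos: [583.3, 9.3, 311.8]
tcp_rot: [3.14, 0.0, 1.572]
contact_force: [0.2, -0.1, -2.2]
grip_width: 64.8
t 48.45 pos [583.3   9.3 311.8] rpy [3.14  0.    1.572] F [ 0.2 -0.1 -2.2] grip 64.8
shift [-0.0, 0.0, 0.0023] rot [0.002, 0.0001, 0.001] q6 goal 0.02 q [-0.12  0.53  1.49  0.    1.12 -0.12]
```

```bash
python3 -m pendant '[[[0,0,0.001],[0,0,0],0.06],[[0,0,0.002],[0,0,0],0.06],[[0,0,0.0025],[0,0,0],0.06],[[0,0,0.0025],[0,0,0],0.06]]'
python3 -m pendant '[[[0,0,0],[0,0,0],0.07],[[0,0,0],[0,0,0],0.08],[[0,0,0],[0,0,0],0.088],[[0,0,0],[0,0,0],0.088],[[0,0,-0.01],[0,0,0],0.088],[[0,0,-0.03],[0,0,0],0.088],[[0,0,-0.06],[0,0,0],0.088],[[0,0,-0.09],[0,0,0],0.088],[[0,0,-0.09],[0,0,0],0.088]]'
python3 -m pendant '[[[-0.04,0,0],[0,0,0],0.088],[[-0.08,0,0],[0,0,0],0.088],[[-0.12,0,0],[0,0,0],0.088],[[-0.16,0,0],[0,0,0],0.088],[[-0.2,0,0],[0,0,0],0.088],[[-0.24,0,0],[0,0,0],0.088],[[-0.25,0,0],[0,0,0],0.088],[[-0.25,0,0],[0,0,0],0.088]]'
python3 - <<'E'
from h import *
c=snap('top','t18');s=snap('scene','s18');d=snap('wrist','w18')
r=lambda im,wh:cv2.resize(im,wh,interpolation=2)
uv=proj(d,[[583.5,9.5,130]])[0].astype(int);print(uv)
im=np.vstack([np.hstack([r(c['color'][152:207,272:327],(300,300)),r(s['color'][220:320,320:480],(480,300))]),np.hstack([r(c['color'][140:340],(480,150)),r(d['color'][40:200,230:550] if uv[1]>0 else d['color'],(300,150))])])
cv2.imwrite('pics/m18.png',im[:,:,::-1]);
# level check: ball against model
for n,cc in(('t',c),('s',s)):print(n,proj(cc,[[583.5,9.7,152.5]]))
E
```

```text
time: 48.78
tool_pos: [583.3, 7.8, 309.1]
tcp_rot: [3.14, 0.0, 1.57]
contact_force: [0.3, -1.1, -2.5]
grip_width: 65.2
time: 49.53
tool_pos: [583.9, 8.1, 406.6]
tcp_rot: [3.128, 0.002, 1.571]
contact_force: [0.9, 1.4, 0.3]
grip_width: 88.2
time: 50.2
tool_pos: [582.5, -245.2, 399.2]
tcp_rot: [3.14, 0.001, 1.566]
contact_force: [-0.3, 0.8, -0.1]
grip_width: 87.6
[ 316 -161]
t [[298.54752598 176.75614566]]
s [[368.84848347 258.65543893]]
```

View pics/m18.png

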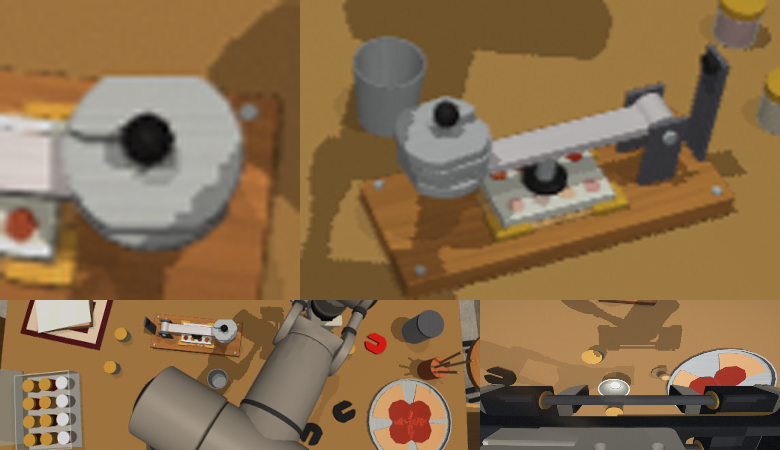

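Run:
```python
from h import *
c,s=load('t18'),load('s18')
print(proj(c,[[583.5,9.5,135]]),w(c,np.array([[64,160],[243,160],[152,75]])/5.4545+[272,152],135).round(1))
# top disc bounding in scene: crop scale 3, offset (320,220), x-300
print(w(s,np.array([[396-300,135],[491-300,135],[440-300,100]])/3+[320,220],135).round(1))
for n,cc,u in(('t',c,(299,177)),('s',s,(369,259))):
    x,y=u;r=7;g=cc['color'][y-r:y+r+1,x-r:x+r+1].max(2);k=cv2.moments((g<60).astype(np.uint8));print(n,k['m10']/k['m00']+x-r,k['m01']/k['m00']+y-r,k['m00'])
d0,d1=load('top0'),c
for n,box in(('tumbler',(270,225,310,265)),('jars',(135,170,180,245)),):
    x0,y0,x1,y1=box;print(n,np.abs(d0['color'][y0:y1,x0:x1].astype(int)-d1['color'][y0:y1,x0:x1]).mean())
q,f=fit(c,wpoly(),135,583.5,9.5,[1.3,1.57,1.8],rad=25);print(q,f)
```

```text
[[299.10410608 178.66143368]] [[576.9  45.2 135. ]
 [577.5 -31.2 135. ]
 [614.5   8.3 135. ]]
[[571.5 -29.  135. ]
 [602.6  41.7 135. ]
 [550.3  22.2 135. ]]
t 298.37142857142857 177.34285714285716 70.0
s 368.32142857142856 258.0 56.0
tumbler 22.284375
jars 9.040592592592592
[581.22338564  10.3485435    1.09895763] 0.2507927417755127
```

```bash
python3 -c "
from plant import close_job
print(close_job())"
```

```text
the job is handed in; nothing more can be done
None
```

The job is handed in, at about 50 s of the 208 s allowed. The tile is on the cork, the press arm rests on it, and all four steel weights are on the stem.

- **Tile:** it first sat against one cleat, so I regripped it and moved it about 1.5 mm to the middle. I then pressed it down with closed fingers at about 27 N. The last close-up shows a gap on both long sides, with the top at about 39 mm, which is its seated height.
- **A slip on the way:** while regripping the tile, the fingertips came down on it before they were fully open, at about 41 N. This was the fingers, not the gripper's body. The tile showed no harm.
- **Press arm:** I held the ball all the way down until it touched the tile, with no drop. It rests level, and the ball is within about 1 pixel of its predicted place in both cameras.
- **Weights:** each slid in without side force. The slots point in four directions, about 90° apart, as set by the gripper. The last views show four discs lying flat on the pan.
- **Checks that were weak or disagreed:**
  - The top disc measured 2 to 3 mm off the stem's axis; its gripper position at release suggests about 1.7 mm.
  - The image fits of the weights on the stem were poor. For weights 1 to 3 they agreed to about 10°. For the top one the fit was about 0.47 rad (27°) off the gripper angle, so I relied on the gripper angles and the picture.
  - The pixel comparison for the tumbler was also off, which I put down to the arm's shadow. By eye it had not moved.
- **Other things:** I did not touch the jars, the other things or the look-alikes.

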